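# Strip the locating pins out of the bench fixture and store them

### The job

The routing job is finished, so strip the pin fixture: first put the wooden offcut that lies on it into the scrap box. Then press down the ejector lever of each pocket that holds a steel locating pin, draw the raised pin out, and push it down into a storage tube of the stand until its plug bottoms and it is fully home, one pin to a tube, upright. Finish with all the levers lifted back up to their stops, and leave the glue bottle, screwdriver and tin where they are.

Things in the scene. Friction and masses are not known exactly. Their poses are not given: they have to be found in the camera images.
- pin1_mid (a point): Centre of the steel locating pin that starts in the pocket at the left end (+y of the fixture) of the fixture; may be absent (then that pocket is empty). Upright cylinder 12 mm across, 66 mm long, 58 g, its own z along its length; this point is half-way up (33 mm from each end). Seated, its top lies 1 mm below the top of the fixture; ejected, it is 28 mm higher and stands 27 mm proud.
- pocket1 (a point): Mouth of the pocket at the left end (+y of the fixture), centre of the 13.6 mm round hole in the flat top of the fixture. The fixture is a fixed aluminium block, 70 mm deep (x) by 176 mm wide (y) by 76 mm high; its axes: x away from the levers, y along the row of pockets, z up. Pockets are 54 mm apart, in the middle of the block's depth.
- paddle1 (a point): Centre of the top face of the black paddle (28 mm long, 20 mm wide, 7 mm thick) on the ejector lever of pocket 1. Paddles stick out of the fixture's front (-x side), each straight in front of its pocket, about 105 mm from it. Lever up: paddle top about 80 mm above the bench, sloping up outwards; pressed right down: about 50 mm, sloping down. The fingers can pinch its sides.
- lever1 (a joint): Ejector lever of pocket 1: 0 = up (pin seated), 0.5 rad = paddle pressed fully down (pin raised 28 mm; the rise is proportional). About 3 N on the paddle moves it, through 30 mm at the paddle; it stays where it is left and holds the pin up. It hinges on a level pin along the row, 46 mm in front of its pocket and 60 mm above the bench; the paddle swings at 60 mm from it.
- tube1 (a point): Mouth centre of storage tube 1 of 3 (z up, y along the row, 54 mm apart, mouths 58 mm above the bench). Clear upright tube, 15 mm bore, flaring to 20 mm in the top 7 mm, 27 mm outside at the lip. The three stand on a loose 75 by 162 by 12 mm plywood base, 0.9 kg in all.
- pin2_mid (a point): Centre of the steel locating pin that starts in the pocket at the middle of the fixture; may be absent (then that pocket is empty). Upright cylinder 12 mm across, 66 mm long, 58 g, its own z along its length; this point is half-way up (33 mm from each end). Seated, its top lies 1 mm below the top of the fixture; ejected, it is 28 mm higher and stands 27 mm proud.
- pocket2 (a point): Mouth of the pocket at the middle, centre of the 13.6 mm round hole in the flat top of the fixture. The fixture is a fixed aluminium block, 70 mm deep (x) by 176 mm wide (y) by 76 mm high; its axes: x away from the levers, y along the row of pockets, z up. Pockets are 54 mm apart, in the middle of the block's depth.
- paddle2 (a point): Centre of the top face of the black paddle (28 mm long, 20 mm wide, 7 mm thick) on the ejector lever of pocket 2. Paddles stick out of the fixture's front (-x side), each straight in front of its pocket, about 105 mm from it. Lever up: paddle top about 80 mm above the bench, sloping up outwards; pressed right down: about 50 mm, sloping down. The fingers can pinch its sides.
- lever2 (a joint): Ejector lever of pocket 2: 0 = up (pin seated), 0.5 rad = paddle pressed fully down (pin raised 28 mm; the rise is proportional). About 3 N on the paddle moves it, through 30 mm at the paddle; it stays where it is left and holds the pin up. It hinges on a level pin along the row, 46 mm in front of its pocket and 60 mm above the bench; the paddle swings at 60 mm from it.
- tube2 (a point): Mouth centre of storage tube 2 of 3 (z up, y along the row, 54 mm apart, mouths 58 mm above the bench). In each tube a stiff rubber plug, top 26 mm below the mouth, holds a pin up; about 4 N drives it 10 mm down to a hard stop, where it stays. A pin merely dropped in has its centre 7 mm above the mouth; fully home, 3 mm below it, standing 30 mm out.
- pin3_mid (a point): Centre of the steel locating pin that starts in the pocket at the right end (-y) of the fixture; may be absent (then that pocket is empty). Upright cylinder 12 mm across, 66 mm long, 58 g, its own z along its length; this point is half-way up (33 mm from each end). Seated, its top lies 1 mm below the top of the fixture; ejected, it is 28 mm higher and stands 27 mm proud.
- pocket3 (a point): Mouth of the pocket at the right end (-y), centre of the 13.6 mm round hole in the flat top of the fixture. The fixture is a fixed aluminium block, 70 mm deep (x) by 176 mm wide (y) by 76 mm high; its axes: x away from the levers, y along the row of pockets, z up. Pockets are 54 mm apart, in the middle of the block's depth.
- paddle3 (a point): Centre of the top face of the black paddle (28 mm long, 20 mm wide, 7 mm thick) on the ejector lever of pocket 3. Paddles stick out of the fixture's front (-x side), each straight in front of its pocket, about 105 mm from it. Lever up: paddle top about 80 mm above the bench, sloping up outwards; pressed right down: about 50 mm, sloping down. The fingers can pinch its sides.
- lever3 (a joint): Ejector lever of pocket 3: 0 = up (pin seated), 0.5 rad = paddle pressed fully down (pin raised 28 mm; the rise is proportional). About 3 N on the paddle moves it, through 30 mm at the paddle; it stays where it is left and holds the pin up. It hinges on a level pin along the row, 46 mm in front of its pocket and 60 mm above the bench; the paddle swings at 60 mm from it.
- tube3 (a point): Mouth centre of storage tube 3 of 3 (z up, y along the row, 54 mm apart, mouths 58 mm above the bench). Same as tubes 1 and 2. Any pin fits any tube, one pin each.
- offcut_mid (a point): Centre of the wooden offcut, a bar 40 mm (its x) by 150 mm (its y) by 22 mm thick (z), 70 g, that starts lying flat along the top of the fixture over the pockets.
- scrapbox_in (a point): Centre of the inner floor (8 mm above the bench) of the scrap box: loose open plywood box, outside 190 by 190 by 60 mm high, walls 8 mm, 0.8 kg. x and y along its sides.
- glue: Bystander: yellow glue bottle, 60 mm across, 150 mm high; origin at the centre of its underside.
- screwdriver: Bystander: screwdriver lying on the bench, about 0.2 m long; origin on its underside.
- tin: Bystander: round tin, 70 mm across, 80 mm high; origin at the centre of its underside.
Things that resemble listed ones, but are neither listed nor needed, are in the scene too. Of the things that look like the part that bears offcut_mid, the middle-sized one is meant.

How it is judged:
On the way, in this order (a step that is already met when the one before it is completed fails the run):
1. the offcut is in the scrap box (x of offcut_mid in the frame of scrapbox_in between -0.085 and 0.085 m and y of offcut_mid in the frame of scrapbox_in between -0.085 and 0.085 m and z of offcut_mid in the frame of scrapbox_in below 0.045 m), for 0.2 s.
2. a pin stands raised in its pocket on its pressed-down ejector (((value of joint lever1 above 0.42 rad and horizontal distance between pin1_mid and pocket1 below 0.006 m and z of pin1_mid in the frame of pocket1 between -0.013 and 0 m) or (value of joint lever2 above 0.42 rad and horizontal distance between pin2_mid and pocket2 below 0.006 m and z of pin2_mid in the frame of pocket2 between -0.013 and 0 m) or (value of joint lever3 above 0.42 rad and horizontal distance between pin3_mid and pocket3 below 0.006 m and z of pin3_mid in the frame of pocket3 between -0.013 and 0 m))), for 0.2 s.
At the end, for the whole second after the job is handed in: Offcut in the scrap box (centre inside the walls, at most 45 mm over its floor); every pin present stands in a tube, within 6 mm of its axis and 0.15 rad of upright, pushed down at least 7 of the plug's 10 mm (centre not above the mouth); levers up (below 0.08 rad) (all of step 1 and ((horizontal distance between pin1_mid and tube1 below 0.006 m and z of pin1_mid in the frame of tube1 below 0 m) or (horizontal distance between pin1_mid and tube2 below 0.006 m and z of pin1_mid in the frame of tube2 below 0 m) or (horizontal distance between pin1_mid and tube3 below 0.006 m and z of pin1_mid in the frame of tube3 below 0 m)) and angle between each of pin1_mid, pin2_mid, pin3_mid's own z axis and vertical below 0.15 rad and ((horizontal distance between pin2_mid and tube1 below 0.006 m and z of pin2_mid in the frame of tube1 below 0 m) or (horizontal distance between pin2_mid and tube2 below 0.006 m and z of pin2_mid in the frame of tube2 below 0 m) or (horizontal distance between pin2_mid and tube3 below 0.006 m and z of pin2_mid in the frame of tube3 below 0 m)) and ((horizontal distance between pin3_mid and tube1 below 0.006 m and z of pin3_mid in the frame of tube1 below 0 m) or (horizontal distance between pin3_mid and tube2 below 0.006 m and z of pin3_mid in the frame of tube2 below 0 m) or (horizontal distance between pin3_mid and tube3 below 0.006 m and z of pin3_mid in the frame of tube3 below 0 m)) and value of joint each of lever1, lever2, lever3 below 0.08 rad); the robot touches nothing.
It fails at once if the glue bottle is disturbed (moved over 30 mm) (distance of glue from where it was at the start of the episode above 0.03 m).
It fails at once if the screwdriver is disturbed (moved over 30 mm) (distance of screwdriver from where it was at the start of the episode above 0.03 m).
It fails at once if the tin is disturbed (moved over 30 mm) (distance of tin from where it was at the start of the episode above 0.03 m).
Of pin1, pin2, pin3 only 2 to 3 are there at a start; the rules pass over those that are not, and their reading is None.
At some moment in a run one of stand, scrapbox may be knocked a few centimetres aside while the robot is not near it.
It also fails if it takes over 210 s, if anything falls off the work surface, if the arm or the gripper's body presses on something with over 40 N, if the wrist force passes 120 N, or if a joint passes its speed limit or range.

### The arm

A 6-joint arm with a two-finger parallel gripper is mounted at the origin on the work surface. World frame = base frame: x ahead of the robot, y to its left, z up, the work surface at z = 0. Lengths are in m, angles in rad, forces in N, time in s.
With the tool pointing down it reaches from about 0.35 to 0.975 m from the base axis. Payload 4.9 kg.
Tool frame: the origin (TCP) lies on the centre line of the jaws, within the pads' length; the fingertips stand 14 mm ahead of it and the grasp point (between the pads) lies 5 mm behind it; z points along the fingers, y is the line along which they close (so a half turn about z gives the same grasp; the last joint's range is limited). The gripper opens to 85 mm and grips with 20 to 120 N. Pads are 22 mm wide; open, the fingers measure 114 mm over their backs; the gripper's body (76 mm by 85 mm) begins 54 mm behind the grasp point. The pads swing forward as they close: fully open they stand 13 mm farther back than shut.
Start: joints at [-1.306, 0.053, 1.613, -0, 1.476, -0.119], TCP at [0.234, -0.58, 0.245] pointing down, gripper open.
Joint ranges: [-3.01, 3.01], [-1.01, 2.22], [0.06, 2.58], [-1.02, 4.17], [0.09, 2.62], [-3.14, 3.14]. Speed limits (rad/s): [2.57, 2.57, 3.14, 3.14, 3.14, 3.14].

### API

Orientations are given as a unit quaternion [w, x, y, z].
In Python, from plant import * gives the robot as it stands.
- The arm moves only by the tool send_rows, never from a script. Its argument "steps" is a list of rows, each an object with "translation": the shift along the tool's x, y, z in cm, a list of three; "delta_rot": the turn, a rotation vector about the tool's x, y, z in rad, a list of three; "jaw": the finger opening in cm, from 0 to 8.54. In form: [{"translation": [dx, dy, dz], "delta_rot": [rx, ry, rz], "jaw": jaw}, ...]. A call has exactly 8 rows; each row is the pose to reach, as a shift and turn from the pose commanded when the call began, along the tool's axes at that moment; what a row does not reach only later rows make up. A row lasts 1/10 s, in which the tool goes at most 50 mm and 8.59 degrees, less where a joint would pass 70% of its speed; a pose out of reach is approached as far as the arm can. A call with a gripper value outside its range is refused whole. The fingers move at their own pace and stop on an object; the grip force is fixed at half the most. Time passes only in rows, so rows that repeat a pose let the fingers close, or fill a call up. It gives the time, the measured TCP pose, the force, the opening and the grip force at its end, in the units of the state.
- state(): the state, without advancing time (a new reading comes with each control period).
- grab_frame(name): name is "side" or "top" or "wrist"; returns a dict with "pixels" (420x560x3 uint8, blue, green, red), "range_z" (420x560 float32, m along the optical axis (not along the pixel's ray), 0 where there is no reading), "fx", "fy", "cx", "cy" (pixels), "rvec" (rotation vector, rad) and "tvec" (3), from world to camera coordinates, as OpenCV has them. Camera axes: x right, y down, z forward; pixel columns grow to the right and rows downward; lengths in m; the calibration is good to about 2 mm. A picture is of the moment at which its call begins.
- job_done(): hands the job in; it is judged then, once.
The state is a dict: "time": time; "joint_pos": joint angles; "joint_vel": joint speeds; "joint_efforts": joint torques, N m; "tool_pos": TCP position; "tool_rot": TCP orientation; "contact_force": force on the tool from outside, world axes, zero at the start; "ft_torque": the same for the moment, N m; "gripper_width": opening from 0.0 (shut) to 1.0 (fully open); "grasp_force": force on a finger pad.
Only numpy, scipy, OpenCV 4.12 (cv2) and the standard library are available. Lean on these libraries where they do the work, as an engineer would, in place of code of your own. Each camera call takes 0.05 s, during which the arm holds its last target. There are 200 camera calls.

## Working session

There is one attempt and no reset: what is moved stays moved. The work goes in short steps, Python scripts to look and compute and a tool call to move; the robot and the scene stay as the last step left them, time stands still between calls to the robot, and variables do not carry over. Pictures are saved under pics/ and viewed, at most 14 in all, crops included, and the job is handed in when it is done.

Besides the shell and the picture viewer there is one more tool, called after "Request:" by a JSON object that holds its "name" and its "arguments", one argument or row to a line. send_rows: Moves the arm, as the interface text tells. Its arguments: {"type":"object","properties":{"steps":{"type":"array","items":{"type":"object","properties":{"translation":{"type":"array","items":{"type":"number"}},"delta_rot":{"type":"array","items":{"type":"number"}},"jaw":{"type":"number"}}}}},"required":["steps"]}

```bash
mkdir -p pics; ls; cat > h.py <<'E'
from plant import *
import numpy as np, cv2
from scipy.spatial.transform import Rotation as R
def pts(f):
    z=f["range_z"]; v,u=np.mgrid[:z.shape[0],:z.shape[1]]
    c=np.stack([(u-f["cx"])/f["fx"]*z,(v-f["cy"])/f["fy"]*z,z],-1)
    M=cv2.Rodrigues(np.array(f["rvec"],float))[0]
    w=(c-np.array(f["tvec"]).ravel())@M
    w[z==0]=np.nan
    return w
def ray(f,u,v,h):
    M=cv2.Rodrigues(np.array(f["rvec"],float))[0]
    o=-M.T@np.array(f["tvec"]).ravel()
    d=M.T@np.array([(u-f["cx"])/f["fx"],(v-f["cy"])/f["fy"],1])
    return o+d*(h-o[2])/d[2]
def st():
    s=state(); q=s["tool_rot"]; r=R.from_quat([q[1],q[2],q[3],q[0]])
    return s,np.array(s["tool_pos"]),r
def delta(target,yaw=None):
    """shift in tool axes, cm; yaw: world yaw of tool y axis"""
    s,p,r=st()
    d=r.inv().apply(np.array(target)-p)*100
    y=r.as_matrix()[:,1]
    print("t%.1f"%s["time"],"tcp",p.round(4),"F",np.round(s["contact_force"],1),"w",round(s["gripper_width"],3),"yaw_y",round(float(np.arctan2(y[1],y[0])),3),"zax",r.as_matrix()[:,2].round(3),"-> shift cm",d.round(2))
    if yaw is not None:
        a=np.arctan2(y[1],y[0]); e=(yaw-a+np.pi/2)%np.pi-np.pi/2
        print("rot z tool", round(-e,3))
    return d
E
python3 - <<'E'
from h import *
for n in("top","side"):
    f=grab_frame(n); cv2.imwrite(f"pics/{n}0.png",f["pixels"]); np.savez(f"{n}0.npz",**f)
    print(n,f["fx"],f["cx"],f["cy"],f["rvec"],f["tvec"])
delta([.5,0,.3],0)
E
```

```text
pics
top 381.6146455810697 279.3781475654767 204.61075827035523 [ 2.1491264  -2.09858272  0.14590679] [0.03435336 0.51879441 1.00521019]
side 406.7296139564365 276.8313263841787 208.38373626998353 [ 2.42263129 -0.26963107  0.10345116] [-0.51937835  0.16575041  0.87666357]
t0.1 tcp [ 0.2339 -0.579   0.2442] F [ 0.3 -0.2 -0. ] w 0.998 yaw_y -1.187 zax [-0.     0.002 -1.   ] -> shift cm [ 46.36 -43.73  -5.49]
rot z tool -1.187
```

View pics/top0.png

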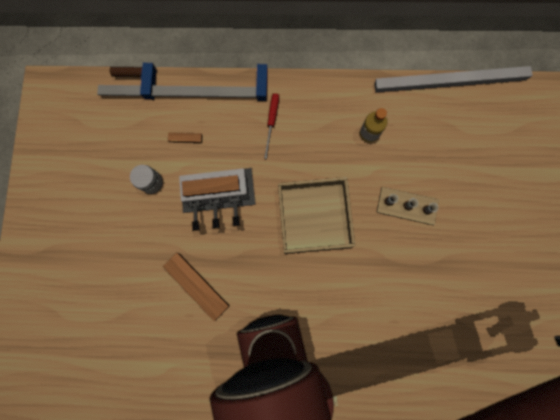

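View pics/side0.png

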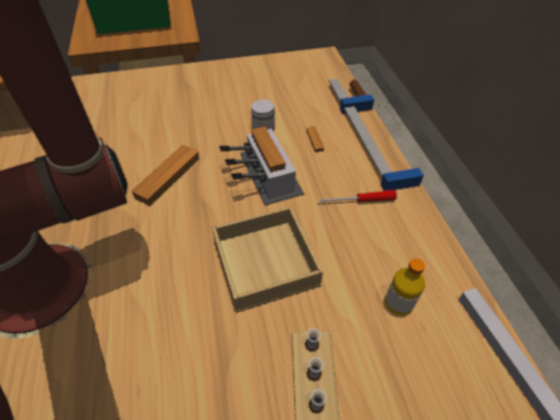

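The top view shows three bars that could be the offcut: a small one at (185,138), a large one at (196,286) and a middle-sized one on the fixture at (211,186). The middle one is the target. The box is at (316,216), the tubes at (390,200), (409,205) and (429,209), the levers below the fixture at (196/216/236,222), the tin at (145,179), the glue at (374,124) and the screwdriver at (270,125).

```bash
python3 - <<'E'
from h import *
f=dict(np.load("top0.npz")); w=pts(f); hsv=cv2.cvtColor(f["pixels"],cv2.COLOR_BGR2HSV)
v,u=np.mgrid[:420,:560]
def box(m,name):
    p=w[m]; p=p[~np.isnan(p[:,0])]; r=cv2.minAreaRect((p[:,:2]*1000).astype(np.float32)); print(name,len(p),"c",np.round(r[0]),"sz",np.round(r[1]),"a",round(r[2],1),"z",np.round(np.percentile(p[:,2],[5,50,95]),3)); 
roi=lambda a,b,c,d:(u>=a)&(u<b)&(v>=c)&(v<d)
z=w[...,2]
F=roi(170,265,160,205)
box(F&(z>.09)&(z<.115),"offcut")
box(F&(z>.066)&(z<.083),"fixture top")
box(roi(270,360,170,260)&(z>.045)&(z<.075),"box rim")
box(roi(370,445,180,230)&(z>.006)&(z<.02),"stand base")
for a,b in((382,399),(400,419),(420,438)): box(roi(a,b,190,218)&(z>.045)&(z<.07),"tube")
for a,b in((186,205),(206,226),(227,247)): box(roi(a,b,214,235)&(z>.06)&(z<.1),"paddle")
box(roi(355,390,100,145)&(z>.02),"glue"); box(roi(125,165,160,197)&(z>.06),"tin")
box(roi(150,235,245,325)&(z>.01),"big"); box(roi(160,207,128,147)&(z>.006),"small")
g=cv2.resize(f["pixels"][120:240,120:270],None,fx=5,fy=5,interpolation=cv2.INTER_CUBIC); cv2.imwrite("pics/crop1.png",cv2.convertScaleAbs(g,alpha=1.8))
E
```

```text
offcut 867 c [558. 230.] sz [ 42. 151.] a 8.0 z [0.095 0.098 0.101]
fixture top 878 c [553. 226.] sz [ 95. 176.] a 7.5 z [0.069 0.076 0.079]
box rim 917 c [493. -52.] sz [191. 190.] a 6.7 z [0.049 0.059 0.063]
stand base 1254 c [ 530. -313.] sz [163.  77.] a 78.4 z [0.009 0.012 0.016]
tube 51 c [ 541. -260.] sz [23. 24.] a 48.6 z [0.05  0.057 0.06 ]
tube 55 c [ 529. -313.] sz [24. 24.] a 49.2 z [0.048 0.056 0.06 ]
tube 54 c [ 518. -365.] sz [22. 23.] a 88.8 z [0.048 0.056 0.059]
paddle 108 c [461. 267.] sz [45. 19.] a 7.8 z [0.071 0.079 0.084]
paddle 97 c [465. 214.] sz [39. 20.] a 6.5 z [0.073 0.079 0.084]
paddle 86 c [469. 161.] sz [32. 19.] a 6.7 z [0.074 0.079 0.085]
glue 621 c [ 739. -208.] sz [59. 52.] a 59.7 z [0.031 0.1   0.151]
tin 532 c [582. 420.] sz [65. 66.] a 11.0 z [0.066 0.079 0.083]
big 1642 c [293. 270.] sz [206.  56.] a 46.8 z [0.025 0.03  0.033]
small 319 c [718. 336.] sz [ 34. 109.] a 3.9 z [0.01  0.014 0.018]
```

View pics/crop1.png

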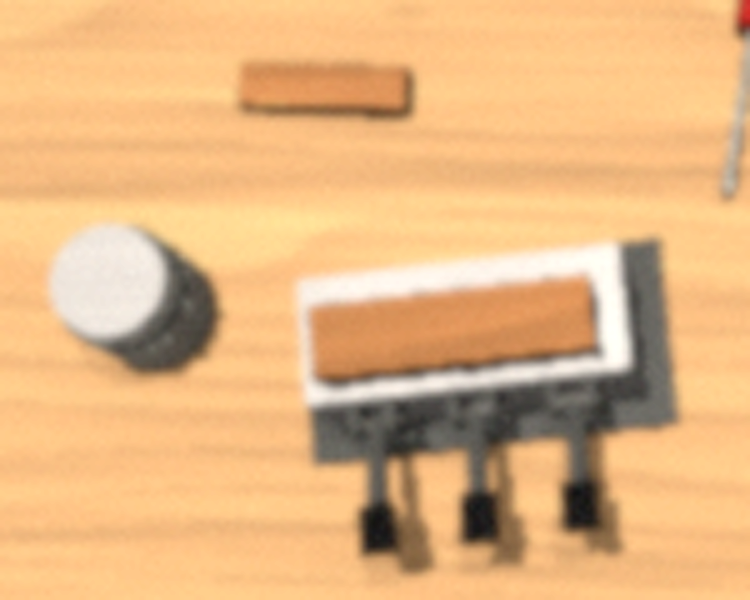

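The crop confirms the middle-sized bar on the fixture as the offcut. Sizes and heights match the spec.

Request:
{"name": "send_rows", "arguments": {
  "steps": [
    {"translation":[60.3,-62.9,0],"delta_rot":[0,0,-1.317],"jaw":8.5},
    {"translation":[60.3,-62.9,0],"delta_rot":[0,0,-1.317],"jaw":8.5},
    {"translation":[60.3,-62.9,0],"delta_rot":[0,0,-1.317],"jaw":8.5},
    {"translation":[60.3,-62.9,0],"delta_rot":[0,0,-1.317],"jaw":8.5},
    {"translation":[60.3,-62.9,0],"delta_rot":[0,0,-1.317],"jaw":8.5},
    {"translation":[60.3,-62.9,0],"delta_rot":[0,0,-1.317],"jaw":8.5},
    {"translation":[60.3,-62.9,0],"delta_rot":[0,0,-1.317],"jaw":8.5},
    {"translation":[60.3,-62.9,0],"delta_rot":[0,0,-1.317],"jaw":8.5}
  ]
}}

```text
time: 0.9
tool_pos: [0.3826, -0.2061, 0.245]
tool_rot: [0.0, 0.701, 0.714, 0.0]
contact_force: [0.3, 0.2, 0.2]
gripper_width: 0.994
grasp_force: 0.0
```

```bash
python3 - <<'E'
from h import *
delta([.558,.230,.2],.135)
E
```

```text
t0.9 tcp [ 0.3826 -0.2061  0.245 ] F [0.3 0.2 0.2] w 0.994 yaw_y 0.019 zax [ 0.  0. -1.] -> shift cm [43.28 18.34  4.5 ]
rot z tool -0.116
```

Request:
{"name": "send_rows", "arguments": {
  "steps": [
    {"translation":[43.3,18.3,6.5],"delta_rot":[0,0,-0.116],"jaw":8.5},
    {"translation":[43.3,18.3,6.5],"delta_rot":[0,0,-0.116],"jaw":8.5},
    {"translation":[43.3,18.3,6.5],"delta_rot":[0,0,-0.116],"jaw":8.5},
    {"translation":[43.3,18.3,6.5],"delta_rot":[0,0,-0.116],"jaw":8.5},
    {"translation":[43.3,18.3,6.5],"delta_rot":[0,0,-0.116],"jaw":8.5},
    {"translation":[43.3,18.3,6.5],"delta_rot":[0,0,-0.116],"jaw":8.5},
    {"translation":[43.3,18.3,6.5],"delta_rot":[0,0,-0.116],"jaw":8.5},
    {"translation":[43.3,18.3,6.5],"delta_rot":[0,0,-0.116],"jaw":8.5}
  ]
}}

```text
time: 1.7
tool_pos: [0.5321, 0.161, 0.1898]
tool_rot: [-0.0, 0.66, 0.751, -0.0]
contact_force: [1.5, -0.4, 1.4]
gripper_width: 0.994
grasp_force: 0.0
```

```bash
python3 - <<'E'
from h import *
delta([.558,.230,.094],.135)
f=grab_frame("wrist"); cv2.imwrite("pics/w1.png",f["pixels"])
print(f["rvec"],f["tvec"])
w=pts(f); z=w[...,2]
m=(z>.092)&(z<.106)&(abs(w[...,0]-.558)<.09)&(abs(w[...,1]-.23)<.12)
p=w[m]; r=cv2.minAreaRect((p[:,:2]*1000).astype(np.float32)); print(r,np.median(p[:,2]),len(p))
E
```

```text
t1.7 tcp [0.5321 0.161  0.1898] F [ 1.5 -0.4  1.4] w 0.994 yaw_y 0.13 zax [-0. -0. -1.] -> shift cm [6.51 3.46 9.57]
rot z tool -0.005
[-2.82188479 -0.18406232 -0.02891807] [-0.54870864  0.06329996  0.35461232]
((560.6339721679688, 224.2914276123047), (40.297462463378906, 137.14674377441406), 7.9093170166015625) 0.09731909330947414 15872
```

Request:
{"name": "send_rows", "arguments": {
  "steps": [
    {"translation":[6.5,3.5,3],"delta_rot":[0,0,0],"jaw":8.5},
    {"translation":[6.5,3.5,3],"delta_rot":[0,0,0],"jaw":8.5},
    {"translation":[6.5,3.5,6],"delta_rot":[0,0,0],"jaw":8.5},
    {"translation":[6.5,3.5,9.5],"delta_rot":[0,0,0],"jaw":8.5},
    {"translation":[6.5,3.5,9.5],"delta_rot":[0,0,0],"jaw":8.5},
    {"translation":[6.5,3.5,9.5],"delta_rot":[0,0,0],"jaw":3.5},
    {"translation":[6.5,3.5,9.5],"delta_rot":[0,0,0],"jaw":3.5},
    {"translation":[6.5,3.5,9.5],"delta_rot":[0,0,0],"jaw":3.5}
  ]
}}

```text
time: 2.55
tool_pos: [0.5599, 0.228, 0.0982]
tool_rot: [0.001, 0.66, 0.751, 0.002]
contact_force: [0.6, -0.4, -0.6]
gripper_width: 0.509
grasp_force: 0.0
```

```bash
python3 - <<'E'
from h import *
delta([.493,-.052,.24],.135)
E
```

```text
t2.5 tcp [0.5599 0.228  0.0982] F [ 0.6 -0.4 -0.6] w 0.509 yaw_y 0.129 zax [ 0.004  0.001 -1.   ] -> shift cm [-26.9  -10.17 -14.24]
rot z tool -0.006
```

Request:
{"name": "send_rows", "arguments": {
  "steps": [
    {"translation":[0,0,0],"delta_rot":[0,0,0],"jaw":3.5},
    {"translation":[0,0,0],"delta_rot":[0,0,0],"jaw":3.5},
    {"translation":[0,0,0],"delta_rot":[0,0,0],"jaw":3.5},
    {"translation":[0,0,0],"delta_rot":[0,0,0],"jaw":3.5},
    {"translation":[0,0,-2],"delta_rot":[0,0,0],"jaw":3.5},
    {"translation":[0,0,-5],"delta_rot":[0,0,0],"jaw":3.5},
    {"translation":[0,0,-9],"delta_rot":[0,0,0],"jaw":3.5},
    {"translation":[0,0,-9],"delta_rot":[0,0,0],"jaw":3.5}
  ]
}}

```text
time: 3.35
tool_pos: [0.562, 0.2287, 0.1933]
tool_rot: [0.003, 0.66, 0.751, 0.005]
contact_force: [0.2, 0.2, 1.1]
gripper_width: 0.451
grasp_force: 61.8
```

```bash
python3 - <<'E'
from h import *
f=grab_frame("top"); cv2.imwrite("pics/top1.png",f["pixels"]); w=pts(f)
v,u=np.mgrid[:420,:560]; z=w[...,2]
m=(u>270)&(u<360)&(v>170)&(v<260)&(z>.045)&(z<.075)
print(cv2.minAreaRect((w[m][:,:2]*1000).astype(np.float32)))
print(state()["grasp_force"])
delta([.493,-.052,.17],.135)
E
```

```text
((492.41009521484375, -51.84123229980469), (190.1647491455078, 190.04306030273438), 6.38847017288208)
61.8198037147522
t3.4 tcp [0.5607 0.2283 0.1903] F [ 0.  -0.2 -1.5] w 0.451 yaw_y 0.129 zax [ 0.008  0.002 -1.   ] -> shift cm [-26.93 -10.33   1.91]
rot z tool -0.006
```

Request:
{"name": "send_rows", "arguments": {
  "steps": [
    {"translation":[-26.9,-10.3,0],"delta_rot":[0,0,0],"jaw":3.5},
    {"translation":[-26.9,-10.3,0],"delta_rot":[0,0,0],"jaw":3.5},
    {"translation":[-26.9,-10.3,0],"delta_rot":[0,0,0],"jaw":3.5},
    {"translation":[-26.9,-10.3,0],"delta_rot":[0,0,0],"jaw":3.5},
    {"translation":[-26.9,-10.3,0],"delta_rot":[0,0,0],"jaw":3.5},
    {"translation":[-26.9,-10.3,0],"delta_rot":[0,0,0],"jaw":3.5},
    {"translation":[-26.9,-10.3,0],"delta_rot":[0,0,0],"jaw":3.5},
    {"translation":[-26.9,-10.3,3],"delta_rot":[0,0,0],"jaw":3.5}
  ]
}}

```text
time: 4.2
tool_pos: [0.4932, -0.0538, 0.1588]
tool_rot: [0.004, 0.661, 0.75, 0.002]
contact_force: [2.5, -0.8, 0.3]
gripper_width: 0.448
grasp_force: 61.8
```

Request:
{"name": "send_rows", "arguments": {
  "steps": [
    {"translation":[0,0,3],"delta_rot":[0,0,0],"jaw":3.5},
    {"translation":[0,0,6],"delta_rot":[0,0,0],"jaw":3.5},
    {"translation":[0,0,10],"delta_rot":[0,0,0],"jaw":3.5},
    {"translation":[0,0,11.5],"delta_rot":[0,0,0],"jaw":3.5},
    {"translation":[0,0,11.5],"delta_rot":[0,0,0],"jaw":3.5},
    {"translation":[0,0,11.5],"delta_rot":[0,0,0],"jaw":3.5},
    {"translation":[0,0,11.5],"delta_rot":[0,0,0],"jaw":6},
    {"translation":[0,0,11.5],"delta_rot":[0,0,0],"jaw":6}
  ]
}}

```text
time: 5.0
tool_pos: [0.4923, -0.0524, 0.0423]
tool_rot: [0.001, 0.66, 0.751, 0.001]
contact_force: [-0.4, 0.2, -0.7]
gripper_width: 0.7
grasp_force: 0.0
```

Request:
{"name": "send_rows", "arguments": {
  "steps": [
    {"translation":[0,0,0],"delta_rot":[0,0,0],"jaw":6},
    {"translation":[0,0,0],"delta_rot":[0,0,0],"jaw":6},
    {"translation":[0,0,-3],"delta_rot":[0,0,0],"jaw":6},
    {"translation":[0,0,-7],"delta_rot":[0,0,0],"jaw":6},
    {"translation":[0,0,-12],"delta_rot":[0,0,0],"jaw":4},
    {"translation":[0,0,-16],"delta_rot":[0,0,0],"jaw":0},
    {"translation":[0,0,-16],"delta_rot":[0,0,0],"jaw":0},
    {"translation":[0,0,-16],"delta_rot":[0,0,0],"jaw":0}
  ]
}}

```text
time: 5.8
tool_pos: [0.4916, -0.0524, 0.2022]
tool_rot: [0.001, 0.66, 0.751, 0.001]
contact_force: [1.0, -0.4, -0.0]
gripper_width: 0.024
grasp_force: 0.0
```

```bash
python3 - <<'E'
from h import *
f=grab_frame("side"); cv2.imwrite("pics/side1.png",f["pixels"]); 
f=grab_frame("top"); np.savez("top1.npz",**f); w=pts(f); z=w[...,2]
v,u=np.mgrid[:420,:560]
img=cv2.resize(f["pixels"][110:260,100:460],None,fx=2.2,fy=2.2,interpolation=cv2.INTER_CUBIC); cv2.imwrite("pics/top2.png",cv2.convertScaleAbs(img,alpha=1.6))
m=(u>170)&(u<265)&(v>160)&(v<210)&(z>.070)&(z<.083)
print(cv2.minAreaRect((w[m][:,:2]*1000).astype(np.float32)))
delta([.45,.20,.2],.135)
E
```

```text
((546.5006103515625, 225.62249755859375), (106.12368774414062, 176.05247497558594), 7.587590217590332)
t5.9 tcp [ 0.49  -0.052  0.199] F [-0.4  0.7 -1. ] w -0.002 yaw_y 0.129 zax [-0.002  0.001 -1.   ] -> shift cm [25.51 -0.73 -0.07]
rot z tool -0.006
```

View pics/top2.png

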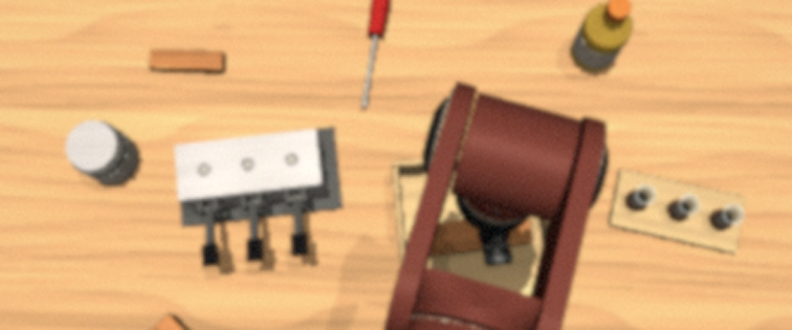

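The offcut is in the box. The top-view crop shows three pockets at crop pixels (204,169), (247,164) and (291,159). Next I look closer with the wrist camera.

Request:
{"name": "send_rows", "arguments": {
  "steps": [
    {"translation":[26,0,-3],"delta_rot":[0,0,0],"jaw":0},
    {"translation":[26,0,-3],"delta_rot":[0,0,0],"jaw":0},
    {"translation":[26,0,-3],"delta_rot":[0,0,0],"jaw":0},
    {"translation":[26,0,-3],"delta_rot":[0,0,0],"jaw":0},
    {"translation":[26,0,-3],"delta_rot":[0,0,0],"jaw":0},
    {"translation":[26,0,-3],"delta_rot":[0,0,0],"jaw":0},
    {"translation":[26,0,-3],"delta_rot":[0,0,0],"jaw":0},
    {"translation":[26,0,-3],"delta_rot":[0,0,0],"jaw":0}
  ]
}}

```text
time: 6.7
tool_pos: [0.457, 0.2047, 0.2289]
tool_rot: [-0.0, 0.66, 0.751, -0.001]
contact_force: [0.1, 0.6, 0.6]
gripper_width: -0.002
grasp_force: 0.0
```

```bash
python3 - <<'E'
from h import *
t=dict(np.load("top1.npz"))
for x,y in((204,169),(247,164),(291,159)): print("pocket(top)",ray(t,100+(x+.5)/2.2-.5,110+(y+.5)/2.2-.5,.076).round(4))
f=grab_frame("wrist"); np.savez("w2.npz",**f); cv2.imwrite("pics/w2.png",cv2.convertScaleAbs(f["pixels"],alpha=1.6))
w=pts(f); z=w[...,2]
m=(z>.071)&(z<.081)&(w[...,0]>.5); r=cv2.minAreaRect((w[m][:,:2]*1000).astype(np.float32)); print(r,np.median(z[m]))
hsv=f["pixels"].max(2)
for y0 in(.267,.214,.161):
    k=(hsv<45)&(abs(w[...,1]-y0)<.025)&(z>.062)&(z<.095)&(w[...,0]<.485)&(w[...,0]>.43)
    if k.sum(): print("paddle",cv2.minAreaRect((w[k][:,:2]*1000).astype(np.float32)),np.nanpercentile(z[k],[5,50,95]).round(3))
delta([.45,.20,.2],.13)
E
```

```text
pocket(top) [0.5566 0.2813 0.076 ]
pocket(top) [0.564  0.2287 0.076 ]
pocket(top) [0.5713 0.175  0.076 ]
((547.0789794921875, 225.60560607910156), (109.5808334350586, 176.72865295410156), 8.029104232788086) 0.0753806731073459
paddle ((456.97332763671875, 213.95797729492188), (16.206876754760742, 19.74298095703125), 15.261266708374023) [0.076 0.079 0.081]
t6.8 tcp [0.4572 0.2043 0.2292] F [ 0.2 -0.2  0.7] w 0.001 yaw_y 0.128 zax [-0.002 -0.001 -1.   ] -> shift cm [-0.33 -0.76  2.92]
rot z tool -0.002
```

View pics/w2.png

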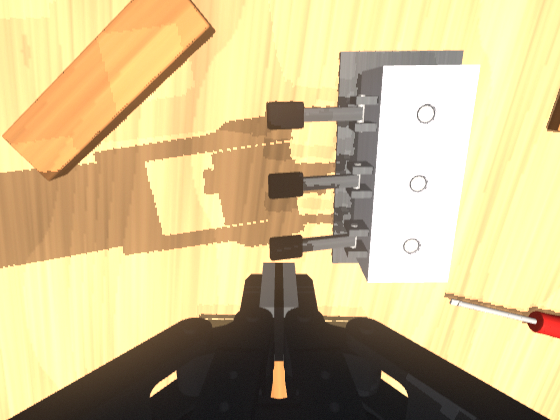

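Wrist view: pockets at (426,113), (418,183) and (411,246); paddles at (285,115), (285,185) and (286,247). The pocket rings look alike, so I use depth to check which hold pins.

```bash
python3 - <<'E'
from h import *
f=dict(np.load("w2.npz")); w=pts(f); z=w[...,2]
a=np.deg2rad(7.8); X=np.array([np.cos(a),np.sin(a)]); Y=np.array([-X[1],X[0]])
for u,v in((426,113),(418,183),(411,246)):
    p=w[v-4:v+5,u-4:u+5].reshape(-1,3); print("pocket z",np.percentile(p[:,2],[0,10,50,100]).round(4),"pos",ray(f,u,v,.0755).round(4),"bgr",f["pixels"][v-3:v+4,u-3:u+4].mean((0,1)).round(), "paddle pred",(ray(f,u,v,.0755)[:2]-.105*X).round(4))
for u,v in((285,115),(285,185),(286,247)): print("paddle",ray(f,u,v,.080).round(4), w[v,u].round(4))
E
```

```text
pocket z [nan nan nan nan] pos [0.5582 0.2828 0.0755] bgr [173. 180. 186.] paddle pred [0.4542 0.2686]
pocket z [0.0727 0.0737 0.0745 0.0757] pos [0.5656 0.2294 0.0755] bgr [171. 179. 184.] paddle pred [0.4616 0.2152]
pocket z [0.0725 0.0735 0.0742 0.076 ] pos [0.5732 0.1754 0.0755] bgr [168. 175. 181.] paddle pred [0.4692 0.1612]
paddle [0.4534 0.268  0.08  ] [0.4534 0.2679 0.0792]
paddle [0.4606 0.2152 0.08  ] [0.4605 0.2152 0.0803]
paddle [0.4685 0.1627 0.08  ] [0.4686 0.1626 0.0796]
```

Request:
{"name": "send_rows", "arguments": {
  "steps": [
    {"translation":[6.4,0.4,4],"delta_rot":[0,0,0],"jaw":0},
    {"translation":[6.4,0.4,8],"delta_rot":[0,0,0],"jaw":0},
    {"translation":[6.4,0.4,12],"delta_rot":[0,0,0],"jaw":0},
    {"translation":[6.4,0.4,12],"delta_rot":[0,0,0],"jaw":0},
    {"translation":[6.4,0.4,14],"delta_rot":[0,0,0],"jaw":0},
    {"translation":[6.4,0.4,15.5],"delta_rot":[0,0,0],"jaw":0},
    {"translation":[6.4,0.4,16.5],"delta_rot":[0,0,0],"jaw":0},
    {"translation":[6.4,0.4,16.8],"delta_rot":[0,0,0],"jaw":0}
  ]
}}

```text
time: 7.55
tool_pos: [0.455, 0.269, 0.0646]
tool_rot: [0.001, 0.66, 0.751, 0.001]
contact_force: [-5.8, -4.8, 19.0]
gripper_width: -0.0
grasp_force: 9.5
```

Request:
{"name": "send_rows", "arguments": {
  "steps": [
    {"translation":[0,0,0],"delta_rot":[0,0,0],"jaw":0},
    {"translation":[0,0,0],"delta_rot":[0,0,0],"jaw":0},
    {"translation":[0,0,0],"delta_rot":[0,0,0],"jaw":0},
    {"translation":[0,0,0],"delta_rot":[0,0,0],"jaw":0},
    {"translation":[0,0,0],"delta_rot":[0,0,0],"jaw":0},
    {"translation":[0,0,0],"delta_rot":[0,0,0],"jaw":0},
    {"translation":[0,0,0],"delta_rot":[0,0,0],"jaw":0},
    {"translation":[0,0,0],"delta_rot":[0,0,0],"jaw":0}
  ]
}}

```text
time: 8.35
tool_pos: [0.4548, 0.269, 0.0649]
tool_rot: [0.001, 0.66, 0.751, 0.001]
contact_force: [-1.4, -4.0, 8.3]
gripper_width: -0.002
grasp_force: 4.1
```

Request:
{"name": "send_rows", "arguments": {
  "steps": [
    {"translation":[0,0,-3],"delta_rot":[0,0,0],"jaw":0},
    {"translation":[0,0,-5.5],"delta_rot":[0,0,0],"jaw":0},
    {"translation":[-3,0,-6],"delta_rot":[0,0,0],"jaw":0},
    {"translation":[-5.4,0,-6],"delta_rot":[0,0,0],"jaw":0},
    {"translation":[-5.4,0,-5.5],"delta_rot":[0,0,0],"jaw":0},
    {"translation":[-5.4,0,-4],"delta_rot":[0,0,0],"jaw":0},
    {"translation":[-5.4,0,-2],"delta_rot":[0,0,0],"jaw":0},
    {"translation":[-5.4,0,-0.5],"delta_rot":[0,0,0],"jaw":0}
  ]
}}

```text
time: 9.15
tool_pos: [0.4603, 0.2165, 0.0664]
tool_rot: [0.0, 0.66, 0.751, 0.0]
contact_force: [1.7, -0.5, 6.2]
gripper_width: -0.002
grasp_force: 2.7
```

Request:
{"name": "send_rows", "arguments": {
  "steps": [
    {"translation":[0,0,0.5],"delta_rot":[0,0,0],"jaw":0},
    {"translation":[0,0,0.5],"delta_rot":[0,0,0],"jaw":0},
    {"translation":[0,0,-3],"delta_rot":[0,0,0],"jaw":0},
    {"translation":[0,0,-5.5],"delta_rot":[0,0,0],"jaw":0},
    {"translation":[-2.7,0,-5.5],"delta_rot":[0,0,0],"jaw":0},
    {"translation":[-5.4,0,-5.5],"delta_rot":[0,0,0],"jaw":0},
    {"translation":[-5.4,0,-5.5],"delta_rot":[0,0,0],"jaw":0},
    {"translation":[-5.4,0,-4],"delta_rot":[0,0,0],"jaw":0}
  ]
}}

```text
time: 9.95
tool_pos: [0.4683, 0.1631, 0.1081]
tool_rot: [0.001, 0.66, 0.751, 0.002]
contact_force: [0.4, 0.4, -0.3]
gripper_width: -0.004
grasp_force: 0.0
```

Request:
{"name": "send_rows", "arguments": {
  "steps": [
    {"translation":[0,0,1],"delta_rot":[0,0,0],"jaw":0},
    {"translation":[0,0,2.5],"delta_rot":[0,0,0],"jaw":0},
    {"translation":[0,0,3.5],"delta_rot":[0,0,0],"jaw":0},
    {"translation":[0,0,4.5],"delta_rot":[0,0,0],"jaw":0},
    {"translation":[0,0,4.5],"delta_rot":[0,0,0],"jaw":0},
    {"translation":[0,0,4.5],"delta_rot":[0,0,0],"jaw":0},
    {"translation":[0,0,4.5],"delta_rot":[0,0,0],"jaw":0},
    {"translation":[0,0,4],"delta_rot":[0,0,0],"jaw":0}
  ]
}}

```text
time: 10.75
tool_pos: [0.4669, 0.1628, 0.0671]
tool_rot: [-0.0, 0.66, 0.751, -0.0]
contact_force: [-0.3, -0.6, 0.0]
gripper_width: -0.002
grasp_force: 0.0
```

Request:
{"name": "send_rows", "arguments": {
  "steps": [
    {"translation":[0,0,-3],"delta_rot":[0,0,0],"jaw":0},
    {"translation":[0,0,-8],"delta_rot":[0,0,0],"jaw":0},
    {"translation":[0,0,-13],"delta_rot":[0,0,0],"jaw":0},
    {"translation":[0,0,-18],"delta_rot":[0,0,0],"jaw":3},
    {"translation":[0,0,-18],"delta_rot":[0,0,0],"jaw":3},
    {"translation":[0,0,-18],"delta_rot":[0,0,0],"jaw":3},
    {"translation":[0,0,-18],"delta_rot":[0,0,0],"jaw":3},
    {"translation":[0,0,-18],"delta_rot":[0,0,0],"jaw":3}
  ]
}}

```text
time: 11.55
tool_pos: [0.466, 0.1623, 0.2447]
tool_rot: [-0.001, 0.66, 0.751, -0.002]
contact_force: [0.0, 0.0, -1.1]
gripper_width: 0.354
grasp_force: 0.0
```

```bash
python3 - <<'E'
from h import *
for n in("wrist","top"):
    f=grab_frame(n); w=pts(f); z=w[...,2]
    if n=="wrist": cv2.imwrite("pics/w3.png",cv2.convertScaleAbs(f["pixels"],alpha=1.6))
    for P in((.5575,.282),(.565,.229),(.572,.175)):
        m=(np.hypot(w[...,0]-P[0],w[...,1]-P[1])<.014)&(z>.095)&(z<.115); p=w[m]
        print(n,len(p),p.mean(0).round(4), p.min(0).round(4),p.max(0).round(4))
delta([.5575,.282,.14],.136)
E
```

```text
wrist 323 [0.5575 0.2817 0.1015] [0.5523 0.276  0.0952] [0.5643 0.2878 0.1049]
wrist 264 [0.5649 0.2288 0.1016] [0.5598 0.223  0.0955] [0.5714 0.2344 0.1045]
wrist 238 [0.5724 0.1758 0.1014] [0.567  0.1693 0.0953] [0.5796 0.1812 0.1045]<stdin>:7: RuntimeWarning: Mean of empty slice.
  ret = um.true_divide(
Traceback (most recent call last):
ValueError: zero-size array to reduction operation minimum which has no identity
```

View pics/w3.png

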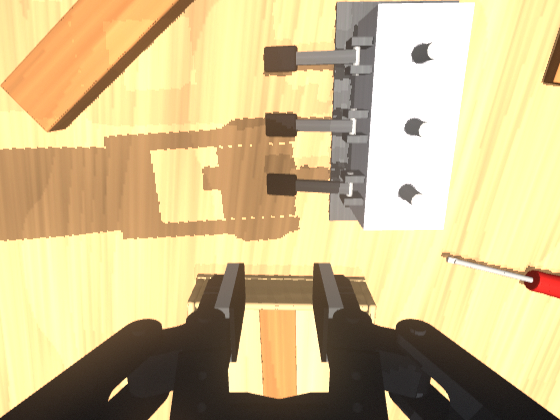

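All three pins stand raised, with tops at about 0.103. I draw pin 3 first.

Request:
{"name": "send_rows", "arguments": {
  "steps": [
    {"translation":[0,5,3],"delta_rot":[0,0,0],"jaw":3},
    {"translation":[0,10.8,6],"delta_rot":[0,0,0],"jaw":3},
    {"translation":[0,10.8,8],"delta_rot":[0,0,0],"jaw":3},
    {"translation":[0,10.8,8],"delta_rot":[0,0,0],"jaw":3},
    {"translation":[0,10.8,8],"delta_rot":[0,0,0],"jaw":3},
    {"translation":[0,10.8,8],"delta_rot":[0,0,0],"jaw":3},
    {"translation":[0,10.8,8],"delta_rot":[0,0,0],"jaw":3},
    {"translation":[0,10.8,8],"delta_rot":[0,0,0],"jaw":3}
  ]
}}

```text
time: 12.45
tool_pos: [0.5744, 0.1766, 0.1695]
tool_rot: [0.001, 0.66, 0.751, 0.001]
contact_force: [0.0, -0.2, 0.2]
gripper_width: 0.349
grasp_force: 0.0
```

```bash
python3 - <<'E'
from h import *
delta([.573,.1755,.095],.13)
E
```

```text
t12.4 tcp [0.5744 0.1766 0.1695] F [ 0.  -0.2  0.2] w 0.349 yaw_y 0.129 zax [ 0.003  0.001 -1.   ] -> shift cm [-0.09 -0.17  7.45]
rot z tool -0.001
```

Request:
{"name": "send_rows", "arguments": {
  "steps": [
    {"translation":[-0.1,-0.1,3],"delta_rot":[0,0,0],"jaw":3},
    {"translation":[-0.1,-0.1,6],"delta_rot":[0,0,0],"jaw":3},
    {"translation":[-0.1,-0.1,7.5],"delta_rot":[0,0,0],"jaw":3},
    {"translation":[-0.1,-0.1,7.5],"delta_rot":[0,0,0],"jaw":3},
    {"translation":[-0.1,-0.1,7.5],"delta_rot":[0,0,0],"jaw":0.8},
    {"translation":[-0.1,-0.1,7.5],"delta_rot":[0,0,0],"jaw":0.8},
    {"translation":[-0.1,-0.1,7.5],"delta_rot":[0,0,0],"jaw":0.8},
    {"translation":[-0.1,-0.1,7.5],"delta_rot":[0,0,0],"jaw":0.8}
  ]
}}

```text
time: 13.25
tool_pos: [0.574, 0.1754, 0.0937]
tool_rot: [0.001, 0.66, 0.751, 0.001]
contact_force: [-1.3, 0.8, 2.2]
gripper_width: 0.116
grasp_force: 58.5
```

Request:
{"name": "send_rows", "arguments": {
  "steps": [
    {"translation":[0,0,0],"delta_rot":[0,0,0],"jaw":0.8},
    {"translation":[0,0,-2],"delta_rot":[0,0,0],"jaw":0.8},
    {"translation":[0,0,-4],"delta_rot":[0,0,0],"jaw":0.8},
    {"translation":[0,0,-7],"delta_rot":[0,0,0],"jaw":0.8},
    {"translation":[0,0,-11],"delta_rot":[0,0,0],"jaw":0.8},
    {"translation":[0,0,-13],"delta_rot":[0,0,0],"jaw":0.8},
    {"translation":[0,0,-13],"delta_rot":[0,0,0],"jaw":0.8},
    {"translation":[0,0,-13],"delta_rot":[0,0,0],"jaw":0.8}
  ]
}}

```text
time: 14.05
tool_pos: [0.5729, 0.1752, 0.2216]
tool_rot: [-0.0, 0.66, 0.751, -0.0]
contact_force: [0.9, -0.5, -0.0]
gripper_width: 0.111
grasp_force: 59.2
```

```bash
cat >> h.py <<'E'
def stand():
    f=grab_frame("top"); w=pts(f); z=w[...,2]; out=[]
    s=cv2.connectedComponentsWithStats(((z>.045)&(z<.066)&(w[...,1]<-.2)&(w[...,0]>.42)&(w[...,0]<.66)).astype(np.uint8))
    for i in range(1,s[0]):
        if s[2][i,4]<15: continue
        p=w[s[1]==i]; print("tube px",s[3][i].round(1),s[2][i,4],"rect",np.round(cv2.minAreaRect((p[:,:2]*1000).astype(np.float32))[:2],1).tolist(),"z",np.percentile(p[:,2],[10,50,90]).round(3))
    m=(z>.008)&(z<.017)&(w[...,1]<-.2)&(w[...,0]>.42)&(w[...,0]<.66)
    k=cv2.morphologyEx(m.astype(np.uint8),cv2.MORPH_OPEN,np.ones((3,3)))>0
    r=cv2.minAreaRect((w[k][:,:2]*1000).astype(np.float32)); print("base",np.round(r[0],1),np.round(r[1],1),round(r[2],2))
    return f
E
python3 - <<'E'
from h import *
print(state()["grasp_force"]); stand()
delta([.518,-.365,.2],.13)
E
```

```text
59.17800307273865
tube px [393.4 197.8] 52 rect [[539.8, -259.3], [22.7, 25.1]] z [0.051 0.056 0.059]
tube px [413.3 202.2] 56 rect [[529.0, -313.4], [25.4, 23.8]] z [0.051 0.056 0.06 ]
tube px [433.2 206.9] 55 rect [[518.1, -365.9], [22.3, 25.2]] z [0.049 0.056 0.06 ]
base [ 529.2 -312.9] [162.2  75.8] 78.43
t14.1 tcp [0.5723 0.1751 0.2203] F [-0.   0.6 -1.8] w 0.114 yaw_y 0.129 zax [-0.003 -0.001 -1.   ] -> shift cm [-52.86 -12.32   2.08]
rot z tool -0.001
```

Request:
{"name": "send_rows", "arguments": {
  "steps": [
    {"translation":[-52.9,-12.3,2],"delta_rot":[0,0,0],"jaw":0.8},
    {"translation":[-52.9,-12.3,2],"delta_rot":[0,0,0],"jaw":0.8},
    {"translation":[-52.9,-12.3,2],"delta_rot":[0,0,0],"jaw":0.8},
    {"translation":[-52.9,-12.3,2],"delta_rot":[0,0,0],"jaw":0.8},
    {"translation":[-52.9,-12.3,2],"delta_rot":[0,0,0],"jaw":0.8},
    {"translation":[-52.9,-12.3,2],"delta_rot":[0,0,0],"jaw":0.8},
    {"translation":[-52.9,-12.3,2],"delta_rot":[0,0,0],"jaw":0.8},
    {"translation":[-52.9,-12.3,2],"delta_rot":[0,0,0],"jaw":0.8}
  ]
}}

```text
time: 14.9
tool_pos: [0.5318, -0.2238, 0.2047]
tool_rot: [-0.002, 0.66, 0.751, -0.0]
contact_force: [0.5, 0.2, -0.4]
gripper_width: 0.113
grasp_force: 59.2
```

```bash
python3 - <<'E'
from h import *
delta([.518,-.366,.18],.13)
E
```

```text
t14.9 tcp [ 0.5318 -0.2238  0.2047] F [ 0.5  0.2 -0.4] w 0.113 yaw_y 0.129 zax [-0.004  0.002 -1.   ] -> shift cm [-13.93  -3.19   2.44]
rot z tool -0.001
```

Request:
{"name": "send_rows", "arguments": {
  "steps": [
    {"translation":[-13.9,-3.2,2.4],"delta_rot":[0,0,0],"jaw":0.8},
    {"translation":[-13.9,-3.2,2.4],"delta_rot":[0,0,0],"jaw":0.8},
    {"translation":[-13.9,-3.2,2.4],"delta_rot":[0,0,0],"jaw":0.8},
    {"translation":[-13.9,-3.2,2.4],"delta_rot":[0,0,0],"jaw":0.8},
    {"translation":[-13.9,-3.2,2.4],"delta_rot":[0,0,0],"jaw":0.8},
    {"translation":[-13.9,-3.2,2.4],"delta_rot":[0,0,0],"jaw":0.8},
    {"translation":[-13.9,-3.2,2.4],"delta_rot":[0,0,0],"jaw":0.8},
    {"translation":[-13.9,-3.2,2.4],"delta_rot":[0,0,0],"jaw":0.8}
  ]
}}

```text
time: 15.7
tool_pos: [0.5202, -0.3632, 0.184]
tool_rot: [0.0, 0.659, 0.752, 0.0]
contact_force: [0.4, 0.6, -0.6]
gripper_width: 0.114
grasp_force: 59.2
```

```bash
python3 - <<'E'
from h import *
delta([.518,-.366,.13],.13)
f=grab_frame("wrist"); cv2.imwrite("pics/w4.png",cv2.convertScaleAbs(f["pixels"],alpha=1.6)); w=pts(f); z=w[...,2]
s=cv2.connectedComponentsWithStats(((z>.053)&(z<.064)).astype(np.uint8))
for i in range(1,s[0]):
    if s[2][i,4]<60: continue
    p=w[s[1]==i]; print("px",s[3][i].round(),s[2][i,4],cv2.minAreaRect((p[:,:2]*1000).astype(np.float32)))
m=(z>.009)&(z<.016); p=w[m]; print("base",cv2.minAreaRect((p[:,:2]*1000).astype(np.float32)))
E
```

```text
t15.7 tcp [ 0.5202 -0.3632  0.184 ] F [ 0.4  0.6 -0.6] w 0.114 yaw_y 0.131 zax [ 0. -0. -1.] -> shift cm [-0.25 -0.25  5.4 ]
rot z tool 0.001
px [333.  59.] 747 ((542.2067260742188, -259.6975402832031), (25.578767776489258, 25.484434127807617), 7.400907039642334)
px [304. 139.] 626 ((531.2710571289062, -312.5986022949219), (25.81020736694336, 25.404253005981445), 18.79425048828125)
px [278. 209.] 505 ((520.0319213867188, -365.3659973144531), (25.844938278198242, 25.200258255004883), 8.866344451904297)
base ((569.244140625, -273.11431884765625), (283.4209289550781, 146.8922119140625), 46.29278564453125)
```

View pics/w4.png

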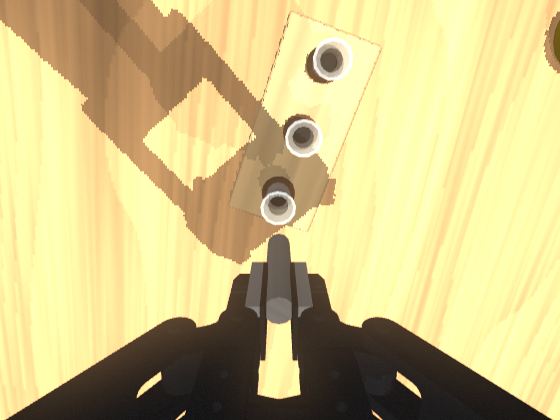

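The wrist view shows the three tube mouths at (333,59), (304,139) and (278,209), with the pin held upright at (279,275). I lower it now.

Request:
{"name": "send_rows", "arguments": {
  "steps": [
    {"translation":[-0.2,-0.1,2],"delta_rot":[0,0,0],"jaw":0.8},
    {"translation":[-0.2,-0.1,4],"delta_rot":[0,0,0],"jaw":0.8},
    {"translation":[-0.2,-0.1,5],"delta_rot":[0,0,0],"jaw":0.8},
    {"translation":[-0.2,-0.1,6],"delta_rot":[0,0,0],"jaw":0.8},
    {"translation":[-0.2,-0.1,7],"delta_rot":[0,0,0],"jaw":0.8},
    {"translation":[-0.2,-0.1,8],"delta_rot":[0,0,0],"jaw":0.8},
    {"translation":[-0.2,-0.1,8.5],"delta_rot":[0,0,0],"jaw":0.8},
    {"translation":[-0.2,-0.1,8.5],"delta_rot":[0,0,0],"jaw":0.8}
  ]
}}

```text
time: 16.55
tool_pos: [0.5187, -0.3662, 0.0978]
tool_rot: [-0.001, 0.66, 0.751, 0.0]
contact_force: [1.8, 0.7, -0.7]
gripper_width: 0.115
grasp_force: 59.2
```

```bash
python3 - <<'E'
from h import *
delta([.519,-.3655,.078],.13)
E
```

```text
t16.6 tcp [ 0.5187 -0.3662  0.0978] F [ 1.8  0.7 -0.7] w 0.115 yaw_y 0.129 zax [-0.001  0.001 -1.   ] -> shift cm [0.06 0.04 1.98]
rot z tool -0.001
```

Inside the tube with little force. Now I press it home.

Request:
{"name": "send_rows", "arguments": {
  "steps": [
    {"translation":[0,0,0.5],"delta_rot":[0,0,0],"jaw":0.8},
    {"translation":[0,0,1],"delta_rot":[0,0,0],"jaw":0.8},
    {"translation":[0,0,1.4],"delta_rot":[0,0,0],"jaw":0.8},
    {"translation":[0,0,1.7],"delta_rot":[0,0,0],"jaw":0.8},
    {"translation":[0,0,2],"delta_rot":[0,0,0],"jaw":0.8},
    {"translation":[0,0,2.1],"delta_rot":[0,0,0],"jaw":0.8},
    {"translation":[0,0,2.1],"delta_rot":[0,0,0],"jaw":0.8},
    {"translation":[0,0,2.1],"delta_rot":[0,0,0],"jaw":0.8}
  ]
}}

```text
time: 17.35
tool_pos: [0.5195, -0.3669, 0.0788]
tool_rot: [0.001, 0.66, 0.751, 0.0]
contact_force: [0.2, 1.6, 5.8]
gripper_width: 0.11
grasp_force: 59.9
```

Request:
{"name": "send_rows", "arguments": {
  "steps": [
    {"translation":[0,0,0.2],"delta_rot":[0,0,0],"jaw":0.8},
    {"translation":[0,0,0.3],"delta_rot":[0,0,0],"jaw":0.8},
    {"translation":[0,0,0.3],"delta_rot":[0,0,0],"jaw":0.8},
    {"translation":[0,0,0.3],"delta_rot":[0,0,0],"jaw":0.8},
    {"translation":[0,0,0.3],"delta_rot":[0,0,0],"jaw":0.8},
    {"translation":[0,0,0.3],"delta_rot":[0,0,0],"jaw":0.8},
    {"translation":[0,0,0.3],"delta_rot":[0,0,0],"jaw":0.8},
    {"translation":[0,0,0.3],"delta_rot":[0,0,0],"jaw":0.8}
  ]
}}

```text
time: 18.15
tool_pos: [0.5201, -0.3673, 0.0785]
tool_rot: [0.001, 0.66, 0.751, 0.0]
contact_force: [-4.4, 4.8, 16.0]
gripper_width: 0.113
grasp_force: 61.2
```

Request:
{"name": "send_rows", "arguments": {
  "steps": [
    {"translation":[0,0,0],"delta_rot":[0,0,0],"jaw":3},
    {"translation":[0,0,0],"delta_rot":[0,0,0],"jaw":3},
    {"translation":[0,0,0],"delta_rot":[0,0,0],"jaw":3},
    {"translation":[0,0,-2],"delta_rot":[0,0,0],"jaw":3},
    {"translation":[0,0,-5],"delta_rot":[0,0,0],"jaw":3},
    {"translation":[0,0,-10],"delta_rot":[0,0,0],"jaw":3},
    {"translation":[0,0,-13],"delta_rot":[0,0,0],"jaw":3},
    {"translation":[0,0,-13],"delta_rot":[0,0,0],"jaw":3}
  ]
}}

```text
time: 18.95
tool_pos: [0.5212, -0.3687, 0.2112]
tool_rot: [0.005, 0.66, 0.751, -0.0]
contact_force: [1.1, -0.1, 1.2]
gripper_width: 0.352
grasp_force: 0.0
```

```bash
python3 - <<'E'
from h import *
f=grab_frame("wrist"); w=pts(f); z=w[...,2]
m=(z>.066)&(z<.115)&(np.hypot(w[...,0]-.519,w[...,1]+.366)<.03); p=w[m]; t=p[p[:,2]>p[:,2].max()-.006]
print("pin top",len(p),np.percentile(p[:,2],[50,90,98]).round(4),t.mean(0).round(4))
delta([.5653,.229,.17],.13)
E
```

```text
pin top 311 [0.0867 0.088  0.0885] [ 0.5198 -0.3664  0.087 ]
t19.0 tcp [ 0.5201 -0.3677  0.2079] F [-0.5 -0.3  0.2] w 0.352 yaw_y 0.129 zax [ 0.004 -0.004 -1.   ] -> shift cm [58.61 12.14  3.58]
rot z tool -0.001
```

Pin 3 is home, with its top at 0.088 as specified. Next is pin 2.

Request:
{"name": "send_rows", "arguments": {
  "steps": [
    {"translation":[58.6,12.1,3],"delta_rot":[0,0,0],"jaw":3},
    {"translation":[58.6,12.1,3],"delta_rot":[0,0,0],"jaw":3},
    {"translation":[58.6,12.1,3],"delta_rot":[0,0,0],"jaw":3},
    {"translation":[58.6,12.1,3],"delta_rot":[0,0,0],"jaw":3},
    {"translation":[58.6,12.1,3],"delta_rot":[0,0,0],"jaw":3},
    {"translation":[58.6,12.1,3],"delta_rot":[0,0,0],"jaw":3},
    {"translation":[58.6,12.1,3],"delta_rot":[0,0,0],"jaw":3},
    {"translation":[58.6,12.1,3],"delta_rot":[0,0,0],"jaw":3}
  ]
}}

```text
time: 19.8
tool_pos: [0.5473, 0.0338, 0.1822]
tool_rot: [-0.001, 0.66, 0.751, -0.001]
contact_force: [0.8, -0.8, 0.5]
gripper_width: 0.354
grasp_force: 0.0
```

```bash
python3 - <<'E'
from h import *
delta([.5653,.229,.15],.13)
E
```

```text
t19.8 tcp [0.5473 0.0338 0.1822] F [ 0.8 -0.8  0.5] w 0.354 yaw_y 0.129 zax [-0.004  0.    -1.   ] -> shift cm [19.12  4.3   3.21]
rot z tool -0.001
```

Request:
{"name": "send_rows", "arguments": {
  "steps": [
    {"translation":[19.1,4.3,3],"delta_rot":[0,0,0],"jaw":3},
    {"translation":[19.1,4.3,3],"delta_rot":[0,0,0],"jaw":3},
    {"translation":[19.1,4.3,3],"delta_rot":[0,0,0],"jaw":3},
    {"translation":[19.1,4.3,3],"delta_rot":[0,0,0],"jaw":3},
    {"translation":[19.1,4.3,3],"delta_rot":[0,0,0],"jaw":3},
    {"translation":[19.1,4.3,3],"delta_rot":[0,0,0],"jaw":3},
    {"translation":[19.1,4.3,3],"delta_rot":[0,0,0],"jaw":3},
    {"translation":[19.1,4.3,3],"delta_rot":[0,0,0],"jaw":3}
  ]
}}

```text
time: 20.6
tool_pos: [0.5668, 0.2254, 0.1543]
tool_rot: [-0.0, 0.661, 0.751, -0.0]
contact_force: [-0.4, 1.4, 0.4]
gripper_width: 0.353
grasp_force: 0.0
```

```bash
python3 - <<'E'
from h import *
delta([.5653,.229,.094],.13)
E
```

```text
t20.6 tcp [0.5668 0.2254 0.1543] F [-0.4  1.4  0.4] w 0.353 yaw_y 0.127 zax [-0.001 -0.    -1.   ] -> shift cm [ 0.38 -0.1   6.03]
rot z tool -0.003
```

Request:
{"name": "send_rows", "arguments": {
  "steps": [
    {"translation":[0.2,-0.1,1],"delta_rot":[0,0,0],"jaw":3},
    {"translation":[0.2,-0.1,3],"delta_rot":[0,0,0],"jaw":3},
    {"translation":[0.2,-0.1,6],"delta_rot":[0,0,0],"jaw":3},
    {"translation":[0.2,-0.1,6],"delta_rot":[0,0,0],"jaw":3},
    {"translation":[0.2,-0.1,6],"delta_rot":[0,0,0],"jaw":0.8},
    {"translation":[0.2,-0.1,6],"delta_rot":[0,0,0],"jaw":0.8},
    {"translation":[0.2,-0.1,6],"delta_rot":[0,0,0],"jaw":0.8},
    {"translation":[0.2,-0.1,6],"delta_rot":[0,0,0],"jaw":0.8}
  ]
}}

```text
time: 21.4
tool_pos: [0.5659, 0.2287, 0.0956]
tool_rot: [0.0, 0.66, 0.751, 0.0]
contact_force: [-0.0, 0.5, -1.0]
gripper_width: 0.114
grasp_force: 58.5
```

Request:
{"name": "send_rows", "arguments": {
  "steps": [
    {"translation":[0,0,0],"delta_rot":[0,0,0],"jaw":0.8},
    {"translation":[0,0,-2],"delta_rot":[0,0,0],"jaw":0.8},
    {"translation":[0,0,-4],"delta_rot":[0,0,0],"jaw":0.8},
    {"translation":[0,0,-7],"delta_rot":[0,0,0],"jaw":0.8},
    {"translation":[0,0,-11],"delta_rot":[0,0,0],"jaw":0.8},
    {"translation":[0,0,-12],"delta_rot":[0,0,0],"jaw":0.8},
    {"translation":[0,0,-12],"delta_rot":[0,0,0],"jaw":0.8},
    {"translation":[0,0,-12],"delta_rot":[0,0,0],"jaw":0.8}
  ]
}}

```text
time: 22.2
tool_pos: [0.565, 0.2285, 0.2133]
tool_rot: [-0.001, 0.66, 0.751, -0.001]
contact_force: [1.0, 0.1, -1.2]
gripper_width: 0.115
grasp_force: 59.4
```

```bash
python3 - <<'E'
from h import *
stand(); print(state()["grasp_force"])
delta([.530,-.313,.2],.13)
E
```

```text
tube px [393.3 197.8] 54 rect [[540.1, -259.4], [23.2, 23.5]] z [0.05  0.056 0.06 ]
tube px [413.5 202.2] 54 rect [[530.5, -313.3], [24.5, 23.7]] z [0.05  0.055 0.059]
tube px [431.9 207.3] 51 rect [[517.9, -365.2], [20.1, 21.7]] z [0.05  0.055 0.06 ]
base [ 529.2 -312.7] [162.1  75.6] 78.08
59.39919590950012
t22.2 tcp [0.5645 0.2283 0.2123] F [ 0.1 -0.4 -0.4] w 0.116 yaw_y 0.129 zax [-0.004 -0.001 -1.   ] -> shift cm [-53.24 -10.38   1.3 ]
rot z tool -0.001
```

Request:
{"name": "send_rows", "arguments": {
  "steps": [
    {"translation":[-53.2,-10.4,1],"delta_rot":[0,0,0],"jaw":0.8},
    {"translation":[-53.2,-10.4,1],"delta_rot":[0,0,0],"jaw":0.8},
    {"translation":[-53.2,-10.4,1],"delta_rot":[0,0,0],"jaw":0.8},
    {"translation":[-53.2,-10.4,1],"delta_rot":[0,0,0],"jaw":0.8},
    {"translation":[-53.2,-10.4,1],"delta_rot":[0,0,0],"jaw":0.8},
    {"translation":[-53.2,-10.4,1],"delta_rot":[0,0,0],"jaw":0.8},
    {"translation":[-53.2,-10.4,1],"delta_rot":[0,0,0],"jaw":0.8},
    {"translation":[-53.2,-10.4,1],"delta_rot":[0,0,0],"jaw":0.8}
  ]
}}

```text
time: 23.05
tool_pos: [0.5384, -0.1719, 0.2047]
tool_rot: [-0.002, 0.66, 0.751, -0.0]
contact_force: [0.3, -0.1, 0.0]
gripper_width: 0.113
grasp_force: 59.4
```

```bash
python3 - <<'E'
from h import *
delta([.5303,-.313,.17],.13)
E
```

```text
t23.1 tcp [ 0.5384 -0.1719  0.2047] F [ 0.3 -0.1  0. ] w 0.113 yaw_y 0.129 zax [-0.003  0.002 -1.   ] -> shift cm [-13.89  -2.61   3.45]
rot z tool -0.001
```

Request:
{"name": "send_rows", "arguments": {
  "steps": [
    {"translation":[-13.9,-2.6,3],"delta_rot":[0,0,0],"jaw":0.8},
    {"translation":[-13.9,-2.6,3],"delta_rot":[0,0,0],"jaw":0.8},
    {"translation":[-13.9,-2.6,3],"delta_rot":[0,0,0],"jaw":0.8},
    {"translation":[-13.9,-2.6,3],"delta_rot":[0,0,0],"jaw":0.8},
    {"translation":[-13.9,-2.6,3],"delta_rot":[0,0,0],"jaw":0.8},
    {"translation":[-13.9,-2.6,3],"delta_rot":[0,0,0],"jaw":0.8},
    {"translation":[-13.9,-2.6,3],"delta_rot":[0,0,0],"jaw":0.8},
    {"translation":[-13.9,-2.6,3],"delta_rot":[0,0,0],"jaw":0.8}
  ]
}}

```text
time: 23.85
tool_pos: [0.5325, -0.3105, 0.1776]
tool_rot: [0.0, 0.659, 0.752, 0.0]
contact_force: [-0.5, 0.1, -0.2]
gripper_width: 0.114
grasp_force: 59.4
```

```bash
python3 - <<'E'
from h import *
delta([.5303,-.313,.098],.13)
E
```

```text
t23.9 tcp [ 0.5325 -0.3105  0.1776] F [-0.5  0.1 -0.2] w 0.114 yaw_y 0.131 zax [ 0. -0. -1.] -> shift cm [-0.21 -0.25  7.96]
rot z tool 0.001
```

Request:
{"name": "send_rows", "arguments": {
  "steps": [
    {"translation":[-0.2,-0.2,2],"delta_rot":[0,0,0],"jaw":0.8},
    {"translation":[-0.2,-0.2,4],"delta_rot":[0,0,0],"jaw":0.8},
    {"translation":[-0.2,-0.2,5],"delta_rot":[0,0,0],"jaw":0.8},
    {"translation":[-0.2,-0.2,6],"delta_rot":[0,0,0],"jaw":0.8},
    {"translation":[-0.2,-0.2,7],"delta_rot":[0,0,0],"jaw":0.8},
    {"translation":[-0.2,-0.2,7.8],"delta_rot":[0,0,0],"jaw":0.8},
    {"translation":[-0.2,-0.2,7.8],"delta_rot":[0,0,0],"jaw":0.8},
    {"translation":[-0.2,-0.2,7.8],"delta_rot":[0,0,0],"jaw":0.8}
  ]
}}

```text
time: 24.65
tool_pos: [0.5306, -0.3141, 0.0996]
tool_rot: [0.0, 0.66, 0.751, 0.0]
contact_force: [0.2, 1.1, -0.8]
gripper_width: 0.112
grasp_force: 59.4
```

Request:
{"name": "send_rows", "arguments": {
  "steps": [
    {"translation":[0,0,0.6],"delta_rot":[0,0,0],"jaw":0.8},
    {"translation":[0,0,1.1],"delta_rot":[0,0,0],"jaw":0.8},
    {"translation":[0,0,1.6],"delta_rot":[0,0,0],"jaw":0.8},
    {"translation":[0,0,2],"delta_rot":[0,0,0],"jaw":0.8},
    {"translation":[0,0,2.3],"delta_rot":[0,0,0],"jaw":0.8},
    {"translation":[0,0,2.4],"delta_rot":[0,0,0],"jaw":0.8},
    {"translation":[0,0,2.4],"delta_rot":[0,0,0],"jaw":0.8},
    {"translation":[0,0,2.4],"delta_rot":[0,0,0],"jaw":0.8}
  ]
}}

```text
time: 25.45
tool_pos: [0.5318, -0.3151, 0.0798]
tool_rot: [0.002, 0.66, 0.751, -0.0]
contact_force: [-5.1, 3.0, 18.7]
gripper_width: 0.11
grasp_force: 61.6
```

Request:
{"name": "send_rows", "arguments": {
  "steps": [
    {"translation":[0,0,0],"delta_rot":[0,0,0],"jaw":0.8},
    {"translation":[0,0,0],"delta_rot":[0,0,0],"jaw":3},
    {"translation":[0,0,0],"delta_rot":[0,0,0],"jaw":3},
    {"translation":[0,0,0],"delta_rot":[0,0,0],"jaw":3},
    {"translation":[0,0,-3],"delta_rot":[0,0,0],"jaw":3},
    {"translation":[0,0,-8],"delta_rot":[0,0,0],"jaw":3},
    {"translation":[0,0,-13],"delta_rot":[0,0,0],"jaw":3},
    {"translation":[0,0,-13],"delta_rot":[0,0,0],"jaw":3}
  ]
}}

```text
time: 26.25
tool_pos: [0.5339, -0.3165, 0.2146]
tool_rot: [0.007, 0.66, 0.751, 0.001]
contact_force: [0.7, -0.7, 0.6]
gripper_width: 0.351
grasp_force: 0.0
```

```bash
python3 - <<'E'
from h import *
f=grab_frame("wrist"); w=pts(f); z=w[...,2]
m=(z>.066)&(z<.115)&(np.hypot(w[...,0]-.5303,w[...,1]+.313)<.03); p=w[m]; t=p[p[:,2]>p[:,2].max()-.006]
print("pin top",len(p),np.percentile(p[:,2],[50,90,98]).round(4),t.mean(0).round(4))
delta([.558,.282,.17],.13)
E
```

```text
pin top 299 [0.087  0.088  0.0887] [ 0.5312 -0.3129  0.0872]
t26.3 tcp [ 0.5325 -0.3155  0.2105] F [-0.3 -0.3 -0.5] w 0.35 yaw_y 0.129 zax [ 0.007 -0.005 -1.   ] -> shift cm [58.95 10.2   3.74]
rot z tool -0.001
```

Pin 2 is home. Now pin 1.

Request:
{"name": "send_rows", "arguments": {
  "steps": [
    {"translation":[59.3,10.4,2.5],"delta_rot":[0,0,0],"jaw":3},
    {"translation":[59.3,10.4,2.5],"delta_rot":[0,0,0],"jaw":3},
    {"translation":[59.3,10.4,2.5],"delta_rot":[0,0,0],"jaw":3},
    {"translation":[59.3,10.4,2.5],"delta_rot":[0,0,0],"jaw":3},
    {"translation":[59.3,10.4,2.5],"delta_rot":[0,0,0],"jaw":3},
    {"translation":[59.3,10.4,2.5],"delta_rot":[0,0,0],"jaw":3},
    {"translation":[59.3,10.4,2.5],"delta_rot":[0,0,0],"jaw":3},
    {"translation":[59.3,10.4,2.5],"delta_rot":[0,0,0],"jaw":3}
  ]
}}

```text
time: 27.1
tool_pos: [0.5469, 0.0873, 0.1865]
tool_rot: [-0.001, 0.66, 0.751, -0.001]
contact_force: [1.8, -0.1, 0.2]
gripper_width: 0.358
grasp_force: 0.0
```

```bash
python3 - <<'E'
from h import *
delta([.558,.282,.15],.13)
E
```

```text
t27.1 tcp [0.5469 0.0873 0.1865] F [ 1.8 -0.1  0.2] w 0.358 yaw_y 0.129 zax [-0.003 -0.    -1.   ] -> shift cm [19.16  3.62  3.64]
rot z tool -0.001
```

Request:
{"name": "send_rows", "arguments": {
  "steps": [
    {"translation":[19.2,3.6,3],"delta_rot":[0,0,0],"jaw":3},
    {"translation":[19.2,3.6,3],"delta_rot":[0,0,0],"jaw":3},
    {"translation":[19.2,3.6,3],"delta_rot":[0,0,0],"jaw":3},
    {"translation":[19.2,3.6,3],"delta_rot":[0,0,0],"jaw":3},
    {"translation":[19.2,3.6,3],"delta_rot":[0,0,0],"jaw":3},
    {"translation":[19.2,3.6,3],"delta_rot":[0,0,0],"jaw":3},
    {"translation":[19.2,3.6,3],"delta_rot":[0,0,0],"jaw":3},
    {"translation":[19.2,3.6,3],"delta_rot":[0,0,0],"jaw":3}
  ]
}}

```text
time: 27.9
tool_pos: [0.5593, 0.2791, 0.1585]
tool_rot: [-0.0, 0.661, 0.751, -0.0]
contact_force: [-0.6, 0.6, -1.2]
gripper_width: 0.354
grasp_force: 0.0
```

```bash
python3 - <<'E'
from h import *
delta([.558,.282,.094],.13)
E
```

```text
t27.9 tcp [0.5593 0.2791 0.1585] F [-0.6  0.6 -1.2] w 0.354 yaw_y 0.127 zax [-0. -0. -1.] -> shift cm [ 0.31 -0.09  6.45]
rot z tool -0.003
```

Request:
{"name": "send_rows", "arguments": {
  "steps": [
    {"translation":[0.2,-0.1,1],"delta_rot":[0,0,0],"jaw":3},
    {"translation":[0.2,-0.1,3],"delta_rot":[0,0,0],"jaw":3},
    {"translation":[0.2,-0.1,6],"delta_rot":[0,0,0],"jaw":3},
    {"translation":[0.2,-0.1,6.4],"delta_rot":[0,0,0],"jaw":3},
    {"translation":[0.2,-0.1,6.4],"delta_rot":[0,0,0],"jaw":0.8},
    {"translation":[0.2,-0.1,6.4],"delta_rot":[0,0,0],"jaw":0.8},
    {"translation":[0.2,-0.1,6.4],"delta_rot":[0,0,0],"jaw":0.8},
    {"translation":[0.2,-0.1,6.4],"delta_rot":[0,0,0],"jaw":0.8}
  ]
}}

```text
time: 28.7
tool_pos: [0.5586, 0.2823, 0.0961]
tool_rot: [0.001, 0.66, 0.751, 0.001]
contact_force: [0.1, -1.3, -0.9]
gripper_width: 0.117
grasp_force: 58.5
```

Request:
{"name": "send_rows", "arguments": {
  "steps": [
    {"translation":[0,0,0],"delta_rot":[0,0,0],"jaw":0.8},
    {"translation":[0,0,-2],"delta_rot":[0,0,0],"jaw":0.8},
    {"translation":[0,0,-4],"delta_rot":[0,0,0],"jaw":0.8},
    {"translation":[0,0,-7],"delta_rot":[0,0,0],"jaw":0.8},
    {"translation":[0,0,-11],"delta_rot":[0,0,0],"jaw":0.8},
    {"translation":[0,0,-12],"delta_rot":[0,0,0],"jaw":0.8},
    {"translation":[0,0,-12],"delta_rot":[0,0,0],"jaw":0.8},
    {"translation":[0,0,-12],"delta_rot":[0,0,0],"jaw":0.8}
  ]
}}

```text
time: 29.5
tool_pos: [0.5575, 0.2821, 0.2135]
tool_rot: [-0.0, 0.66, 0.751, -0.001]
contact_force: [-0.1, 0.2, -0.6]
gripper_width: 0.116
grasp_force: 59.2
```

```bash
python3 - <<'E'
from h import *
stand(); print(state()["grasp_force"])
delta([.541,-.26,.2],.13)
E
```

```text
tube px [393.4 197.9] 51 rect [[540.0, -259.5], [22.8, 24.7]] z [0.051 0.056 0.059]
tube px [412.1 202.8] 52 rect [[529.0, -312.2], [24.8, 22.8]] z [0.047 0.056 0.061]
tube px [431.7 207.4] 53 rect [[517.9, -364.2], [23.8, 19.5]] z [0.048 0.056 0.06 ]
base [ 529.4 -313.1] [162.4  76.6] 77.77
59.21390354633331
t29.6 tcp [0.557  0.2819 0.2125] F [-0.5  0.4 -1.6] w 0.113 yaw_y 0.129 zax [-0.003 -0.001 -1.   ] -> shift cm [-53.53  -8.55   1.31]
rot z tool -0.001
```

Request:
{"name": "send_rows", "arguments": {
  "steps": [
    {"translation":[-53.5,-8.5,1],"delta_rot":[0,0,0],"jaw":0.8},
    {"translation":[-53.5,-8.5,1],"delta_rot":[0,0,0],"jaw":0.8},
    {"translation":[-53.5,-8.5,1],"delta_rot":[0,0,0],"jaw":0.8},
    {"translation":[-53.5,-8.5,1],"delta_rot":[0,0,0],"jaw":0.8},
    {"translation":[-53.5,-8.5,1],"delta_rot":[0,0,0],"jaw":0.8},
    {"translation":[-53.5,-8.5,1],"delta_rot":[0,0,0],"jaw":0.8},
    {"translation":[-53.5,-8.5,1],"delta_rot":[0,0,0],"jaw":0.8},
    {"translation":[-53.5,-8.5,1],"delta_rot":[0,0,0],"jaw":0.8}
  ]
}}

```text
time: 30.35
tool_pos: [0.545, -0.1191, 0.2048]
tool_rot: [-0.002, 0.66, 0.751, -0.001]
contact_force: [1.1, -0.6, -0.6]
gripper_width: 0.112
grasp_force: 59.2
```

```bash
python3 - <<'E'
from h import *
stand()
delta([.541,-.26,.17],.13)
E
```

```text
tube px [412.2 202.7] 51 rect [[528.9, -312.1], [24.5, 21.6]] z [0.049 0.056 0.06 ]
tube px [431.8 207.3] 53 rect [[517.7, -364.5], [22.7, 21.6]] z [0.048 0.056 0.06 ]
base [ 523.3 -340.6] [106.3  75.3] 78.08
t30.4 tcp [ 0.5446 -0.1261  0.2048] F [-1.1 -5.1  0.3] w 0.112 yaw_y 0.123 zax [-0.004 -0.005 -1.   ] -> shift cm [-13.23  -1.98   3.54]
rot z tool -0.007
```

Request:
{"name": "send_rows", "arguments": {
  "steps": [
    {"translation":[-13.2,-2,3],"delta_rot":[0,0,0],"jaw":0.8},
    {"translation":[-13.2,-2,3],"delta_rot":[0,0,0],"jaw":0.8},
    {"translation":[-13.2,-2,3],"delta_rot":[0,0,0],"jaw":0.8},
    {"translation":[-13.2,-2,3],"delta_rot":[0,0,0],"jaw":0.8},
    {"translation":[-13.2,-2,3],"delta_rot":[0,0,0],"jaw":0.8},
    {"translation":[-13.2,-2,3],"delta_rot":[0,0,0],"jaw":0.8},
    {"translation":[-13.2,-2,3],"delta_rot":[0,0,0],"jaw":0.8},
    {"translation":[-13.2,-2,3],"delta_rot":[0,0,0],"jaw":0.8}
  ]
}}

```text
time: 31.2
tool_pos: [0.544, -0.2499, 0.1777]
tool_rot: [0.0, 0.659, 0.752, 0.0]
contact_force: [-0.5, 0.3, -1.2]
gripper_width: 0.113
grasp_force: 59.2
```

```bash
python3 - <<'E'
from h import *
delta([.541,-.26,.098],.13)
E
```

```text
t31.2 tcp [ 0.544  -0.2499  0.1777] F [-0.5  0.3 -1.2] w 0.113 yaw_y 0.131 zax [ 0. -0. -1.] -> shift cm [-0.96 -0.43  7.97]
rot z tool 0.001
```

Request:
{"name": "send_rows", "arguments": {
  "steps": [
    {"translation":[-0.8,-0.4,1],"delta_rot":[0,0,0],"jaw":0.8},
    {"translation":[-0.8,-0.4,3],"delta_rot":[0,0,0],"jaw":0.8},
    {"translation":[-0.8,-0.4,4.5],"delta_rot":[0,0,0],"jaw":0.8},
    {"translation":[-0.8,-0.4,5.5],"delta_rot":[0,0,0],"jaw":0.8},
    {"translation":[-0.8,-0.4,6.5],"delta_rot":[0,0,0],"jaw":0.8},
    {"translation":[-0.8,-0.4,7.5],"delta_rot":[0,0,0],"jaw":0.8},
    {"translation":[-0.8,-0.4,7.8],"delta_rot":[0,0,0],"jaw":0.8},
    {"translation":[-0.8,-0.4,7.8],"delta_rot":[0,0,0],"jaw":0.8}
  ]
}}

```text
time: 32.0
tool_pos: [0.5406, -0.2593, 0.0989]
tool_rot: [-0.0, 0.66, 0.751, -0.0]
contact_force: [0.1, 0.3, -0.9]
gripper_width: 0.114
grasp_force: 59.2
```

Request:
{"name": "send_rows", "arguments": {
  "steps": [
    {"translation":[0,0,0.6],"delta_rot":[0,0,0],"jaw":0.8},
    {"translation":[0,0,1.1],"delta_rot":[0,0,0],"jaw":0.8},
    {"translation":[0,0,1.6],"delta_rot":[0,0,0],"jaw":0.8},
    {"translation":[0,0,2],"delta_rot":[0,0,0],"jaw":0.8},
    {"translation":[0,0,2.3],"delta_rot":[0,0,0],"jaw":0.8},
    {"translation":[0,0,2.4],"delta_rot":[0,0,0],"jaw":0.8},
    {"translation":[0,0,2.4],"delta_rot":[0,0,0],"jaw":0.8},
    {"translation":[0,0,2.4],"delta_rot":[0,0,0],"jaw":0.8}
  ]
}}

```text
time: 32.8
tool_pos: [0.5421, -0.2605, 0.0792]
tool_rot: [0.001, 0.66, 0.751, -0.0]
contact_force: [-4.1, 1.8, 15.9]
gripper_width: 0.115
grasp_force: 61.1
```

Request:
{"name": "send_rows", "arguments": {
  "steps": [
    {"translation":[0,0,0],"delta_rot":[0,0,0],"jaw":0.8},
    {"translation":[0,0,0],"delta_rot":[0,0,0],"jaw":3},
    {"translation":[0,0,0],"delta_rot":[0,0,0],"jaw":3},
    {"translation":[0,0,0],"delta_rot":[0,0,0],"jaw":3},
    {"translation":[0,0,-3],"delta_rot":[0,0,0],"jaw":3},
    {"translation":[0,0,-8],"delta_rot":[0,0,0],"jaw":3},
    {"translation":[0,0,-13],"delta_rot":[0,0,0],"jaw":3},
    {"translation":[0,0,-13],"delta_rot":[0,0,0],"jaw":3}
  ]
}}

```text
time: 33.6
tool_pos: [0.5445, -0.2618, 0.2146]
tool_rot: [0.007, 0.66, 0.751, 0.001]
contact_force: [0.3, -0.7, 1.2]
gripper_width: 0.351
grasp_force: 0.0
```

```bash
python3 - <<'E'
from h import *
f=grab_frame("wrist"); w=pts(f); z=w[...,2]
m=(z>.066)&(z<.115)&(np.hypot(w[...,0]-.541,w[...,1]+.26)<.03); p=w[m]; t=p[p[:,2]>p[:,2].max()-.006]
print("pin top",len(p),np.percentile(p[:,2],[50,90,98]).round(4),t.mean(0).round(4))
delta([.475,.16,.17],.13)
E
```

```text
pin top 300 [0.0868 0.088  0.0887] [ 0.5418 -0.259   0.0872]
t33.6 tcp [ 0.543  -0.2608  0.2105] F [-0.  -1.1 -0.1] w 0.354 yaw_y 0.129 zax [ 0.008 -0.005 -1.   ] -> shift cm [42.63 -1.35  3.79]
rot z tool -0.001
```

All three pins are home. Next I lift the levers, pinching each paddle from the sides with the tool turned 90°.

Request:
{"name": "send_rows", "arguments": {
  "steps": [
    {"translation":[43,-2,2],"delta_rot":[0,0,-1.571],"jaw":3.4},
    {"translation":[43,-2,2],"delta_rot":[0,0,-1.571],"jaw":3.4},
    {"translation":[43,-2,2],"delta_rot":[0,0,-1.571],"jaw":3.4},
    {"translation":[43,-2,2],"delta_rot":[0,0,-1.571],"jaw":3.4},
    {"translation":[43,-2,2],"delta_rot":[0,0,-1.571],"jaw":3.4},
    {"translation":[43,-2,2],"delta_rot":[0,0,-1.571],"jaw":3.4},
    {"translation":[43,-2,2],"delta_rot":[0,0,-1.571],"jaw":3.4},
    {"translation":[43,-2,2],"delta_rot":[0,0,-1.571],"jaw":3.4}
  ]
}}

```text
time: 34.45
tool_pos: [0.4693, 0.1357, 0.1848]
tool_rot: [-0.001, 0.118, 0.993, -0.0]
contact_force: [1.2, 0.8, 1.0]
gripper_width: 0.4
grasp_force: 0.0
```

```bash
python3 - <<'E'
from h import *
delta([.4675,.163,.17],1.70)
E
```

```text
t34.5 tcp [0.4693 0.1357 0.1848] F [1.2 0.8 1. ] w 0.4 yaw_y 1.335 zax [-0.003 -0.    -1.   ] -> shift cm [0.81 2.62 1.48]
rot z tool -0.365
```

Request:
{"name": "send_rows", "arguments": {
  "steps": [
    {"translation":[0.8,2.5,0],"delta_rot":[0,0,-0.365],"jaw":3.4},
    {"translation":[0.8,2.5,0],"delta_rot":[0,0,-0.365],"jaw":3.4},
    {"translation":[0.8,2.5,0],"delta_rot":[0,0,-0.365],"jaw":3.4},
    {"translation":[0.8,2.5,0],"delta_rot":[0,0,-0.365],"jaw":3.4},
    {"translation":[0.8,2.5,0],"delta_rot":[0,0,-0.365],"jaw":3.4},
    {"translation":[0.8,2.5,0],"delta_rot":[0,0,-0.365],"jaw":3.4},
    {"translation":[0.8,2.5,0],"delta_rot":[0,0,-0.365],"jaw":3.4},
    {"translation":[0.8,2.5,0],"delta_rot":[0,0,-0.365],"jaw":3.4}
  ]
}}

```text
time: 35.25
tool_pos: [0.4693, 0.1599, 0.1868]
tool_rot: [-0.0, -0.061, 0.998, 0.0]
contact_force: [0.1, -0.6, 0.7]
gripper_width: 0.399
grasp_force: 0.0
```

```bash
python3 - <<'E'
from h import *
delta([.4675,.163,.044],1.70)
f=grab_frame("wrist"); cv2.imwrite("pics/w5.png",cv2.convertScaleAbs(f["pixels"],alpha=1.6)); w=pts(f); z=w[...,2]
k=(f["pixels"].max(2)<45)&(z>.035)&(z<.06)&(w[...,0]<.50)&(w[...,0]>.43)
s=cv2.connectedComponentsWithStats(k.astype(np.uint8))
for i in range(1,s[0]):
    if s[2][i,4]<80: continue
    p=w[s[1]==i]; r=cv2.minAreaRect((p[:,:2]*1000).astype(np.float32)); print("px",s[3][i].round(),s[2][i,4],np.round(r[0],1),np.round(r[1],1),round(r[2],1),np.percentile(p[:,2],[5,50,95]).round(3))
E
```

```text
t35.2 tcp [0.4693 0.1599 0.1868] F [ 0.1 -0.6  0.7] w 0.399 yaw_y 1.693 zax [-0.  0. -1.] -> shift cm [ 0.14  0.33 14.28]
rot z tool -0.007
```

View pics/w5.png

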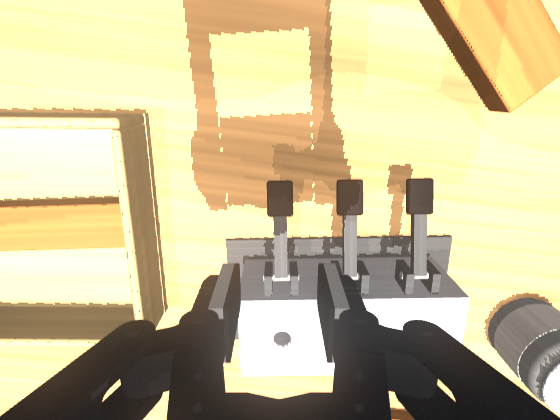

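The wrist view shows the lowered paddles at (280,198), (350,197) and (420,196), and the offcut lying in the box at left.

```bash
python3 - <<'E'
from h import *
f=grab_frame("wrist"); w=pts(f)
for u,v in((280,198),(350,197),(420,196)): print(ray(f,u,v,.050).round(4),w[v,u].round(4))
delta([.468,.163,.044],1.70)
E
```

```text
[0.4665 0.1609 0.05  ] [0.4668 0.161  0.0487]
[0.4591 0.2136 0.05  ] [0.4597 0.214  0.048 ]
[0.4518 0.2661 0.05  ] [0.4523 0.267  0.048 ]
t35.4 tcp [0.4693 0.16   0.1869] F [-0.4 -0.5 -0.7] w 0.397 yaw_y 1.693 zax [ 0. -0. -1.] -> shift cm [ 0.09  0.31 14.29]
rot z tool -0.007
```

Request:
{"name": "send_rows", "arguments": {
  "steps": [
    {"translation":[0.2,0.2,4],"delta_rot":[0,0,0],"jaw":3.4},
    {"translation":[0.2,0.2,8],"delta_rot":[0,0,0],"jaw":3.4},
    {"translation":[0.2,0.2,11],"delta_rot":[0,0,0],"jaw":3.4},
    {"translation":[0.2,0.2,13],"delta_rot":[0,0,0],"jaw":3.4},
    {"translation":[0.2,0.2,14.2],"delta_rot":[0,0,0],"jaw":3.4},
    {"translation":[0.2,0.2,14.2],"delta_rot":[0,0,0],"jaw":3.4},
    {"translation":[0.2,0.2,14.2],"delta_rot":[0,0,0],"jaw":1.5},
    {"translation":[0.2,0.2,14.2],"delta_rot":[0,0,0],"jaw":1.5}
  ]
}}

```text
time: 36.15
tool_pos: [0.4677, 0.1608, 0.0459]
tool_rot: [0.001, -0.062, 0.998, -0.002]
contact_force: [-0.1, -5.9, -2.7]
gripper_width: 0.211
grasp_force: 58.6
```

Request:
{"name": "send_rows", "arguments": {
  "steps": [
    {"translation":[0,0,0],"delta_rot":[0,0,0],"jaw":1.5},
    {"translation":[0,0,0],"delta_rot":[0,0,0],"jaw":1.5},
    {"translation":[0.1,0,-0.75],"delta_rot":[0,0.125,0],"jaw":1.5},
    {"translation":[0.2,0,-1.5],"delta_rot":[0,0.25,0],"jaw":1.5},
    {"translation":[0.1,0,-2.3],"delta_rot":[0,0.375,0],"jaw":1.5},
    {"translation":[0,0,-3.1],"delta_rot":[0,0.5,0],"jaw":1.5},
    {"translation":[0,0,-3.2],"delta_rot":[0,0.52,0],"jaw":1.5},
    {"translation":[0,0,-3.2],"delta_rot":[0,0.52,0],"jaw":1.5}
  ]
}}

```text
time: 36.95
tool_pos: [0.4682, 0.1609, 0.0766]
tool_rot: [-0.255, -0.06, 0.965, -0.017]
contact_force: [-0.1, -4.6, -5.3]
gripper_width: 0.214
grasp_force: 64.3
```

Request:
{"name": "send_rows", "arguments": {
  "steps": [
    {"translation":[0,0,0],"delta_rot":[0,0,0],"jaw":3.4},
    {"translation":[0,0,0],"delta_rot":[0,0,0],"jaw":3.4},
    {"translation":[0,0,0],"delta_rot":[0,0,0],"jaw":3.4},
    {"translation":[0,0,-4],"delta_rot":[0,0,0],"jaw":3.4},
    {"translation":[0,2,-8],"delta_rot":[0,-0.15,0],"jaw":3.4},
    {"translation":[0,5.3,-8],"delta_rot":[0,-0.3,0],"jaw":3.4},
    {"translation":[0,5.3,-8],"delta_rot":[0,-0.45,0],"jaw":3.4},
    {"translation":[0,5.3,-8],"delta_rot":[0,-0.52,0],"jaw":3.4}
  ]
}}

```text
time: 37.75
tool_pos: [0.4995, 0.2208, 0.1484]
tool_rot: [0.004, -0.063, 0.998, 0.001]
contact_force: [-0.7, -0.3, -0.6]
gripper_width: 0.399
grasp_force: 0.0
```

```bash
python3 - <<'E'
from h import *
f=grab_frame("wrist"); w=pts(f); z=w[...,2]; px=f["pixels"].max(2)
for P in((.467,.1612),(.460,.214),(.4525,.2667)):
    m=(np.hypot(w[...,0]-P[0],w[...,1]-P[1])<.009)&(z<.1); print(P,m.sum(),np.percentile(z[m],[10,50,90]).round(4) if m.any() else "")
delta([.460,.214,.1],1.70)
E
```

```text
(0.467, 0.1612) 1237 [-0.001   0.0787  0.0812]
(0.46, 0.214) 672 [0.0463 0.0482 0.0501]
(0.4525, 0.2667) 844 [-0.0007  0.0477  0.0498]
t37.8 tcp [0.4982 0.2203 0.1477] F [1.  1.9 0. ] w 0.397 yaw_y 1.696 zax [ 0.006  0.002 -1.   ] -> shift cm [ 3.9  -0.16  4.74]
rot z tool -0.004
```

Lever 3 is up, with its paddle top at about 0.080. Now lever 2.

Request:
{"name": "send_rows", "arguments": {
  "steps": [
    {"translation":[3.9,-0.1,0],"delta_rot":[0,0,0],"jaw":3.4},
    {"translation":[3.9,-0.1,2],"delta_rot":[0,0,0],"jaw":3.4},
    {"translation":[3.9,-0.1,5],"delta_rot":[0,0,0],"jaw":3.4},
    {"translation":[3.9,-0.1,5],"delta_rot":[0,0,0],"jaw":3.4},
    {"translation":[3.9,-0.1,5],"delta_rot":[0,0,0],"jaw":3.4},
    {"translation":[3.9,-0.1,5],"delta_rot":[0,0,0],"jaw":3.4},
    {"translation":[3.9,-0.1,5],"delta_rot":[0,0,0],"jaw":3.4},
    {"translation":[3.9,-0.1,5],"delta_rot":[0,0,0],"jaw":3.4}
  ]
}}

```text
time: 38.6
tool_pos: [0.4623, 0.2138, 0.0976]
tool_rot: [0.001, -0.061, 0.998, 0.0]
contact_force: [-0.2, 0.6, 0.4]
gripper_width: 0.396
grasp_force: 0.0
```

```bash
python3 - <<'E'
from h import *
delta([.460,.214,.0455],1.70)
E
```

```text
t38.6 tcp [0.4623 0.2138 0.0976] F [-0.2  0.6  0.4] w 0.396 yaw_y 1.694 zax [ 0.002  0.001 -1.   ] -> shift cm [0.24 0.04 5.21]
rot z tool -0.006
```

Request:
{"name": "send_rows", "arguments": {
  "steps": [
    {"translation":[0.2,0,2],"delta_rot":[0,0,0],"jaw":3.4},
    {"translation":[0.2,0,4],"delta_rot":[0,0,0],"jaw":3.4},
    {"translation":[0.2,0,5.2],"delta_rot":[0,0,0],"jaw":3.4},
    {"translation":[0.2,0,5.2],"delta_rot":[0,0,0],"jaw":3.4},
    {"translation":[0.2,0,5.2],"delta_rot":[0,0,0],"jaw":1.5},
    {"translation":[0.2,0,5.2],"delta_rot":[0,0,0],"jaw":1.5},
    {"translation":[0.2,0,5.2],"delta_rot":[0,0,0],"jaw":1.5},
    {"translation":[0.2,0,5.2],"delta_rot":[0,0,0],"jaw":1.5}
  ]
}}

```text
time: 39.4
tool_pos: [0.4596, 0.2139, 0.045]
tool_rot: [0.0, -0.062, 0.998, 0.0]
contact_force: [-2.0, 3.7, 1.0]
gripper_width: 0.214
grasp_force: 59.0
```

Request:
{"name": "send_rows", "arguments": {
  "steps": [
    {"translation":[0,0,0],"delta_rot":[0,0,0],"jaw":1.5},
    {"translation":[0.1,0,-0.75],"delta_rot":[0,0.125,0],"jaw":1.5},
    {"translation":[0.2,0,-1.5],"delta_rot":[0,0.25,0],"jaw":1.5},
    {"translation":[0.1,0,-2.3],"delta_rot":[0,0.375,0],"jaw":1.5},
    {"translation":[0,0,-3.1],"delta_rot":[0,0.5,0],"jaw":1.5},
    {"translation":[0,0,-3.2],"delta_rot":[0,0.52,0],"jaw":1.5},
    {"translation":[0,0,-3.2],"delta_rot":[0,0.52,0],"jaw":1.5},
    {"translation":[0,0,-3.2],"delta_rot":[0,0.52,0],"jaw":1.5}
  ]
}}

```text
time: 40.2
tool_pos: [0.4599, 0.2139, 0.0762]
tool_rot: [-0.256, -0.06, 0.965, -0.015]
contact_force: [-0.7, 4.2, 0.1]
gripper_width: 0.215
grasp_force: 62.0
```

Request:
{"name": "send_rows", "arguments": {
  "steps": [
    {"translation":[0,0,0],"delta_rot":[0,0,0],"jaw":3.4},
    {"translation":[0,0,0],"delta_rot":[0,0,0],"jaw":3.4},
    {"translation":[0,0,0],"delta_rot":[0,0,0],"jaw":3.4},
    {"translation":[0,0,-4],"delta_rot":[0,0,0],"jaw":3.4},
    {"translation":[0,2,-8],"delta_rot":[0,-0.15,0],"jaw":3.4},
    {"translation":[0,5.3,-8],"delta_rot":[0,-0.3,0],"jaw":3.4},
    {"translation":[0,5.3,-8],"delta_rot":[0,-0.45,0],"jaw":3.4},
    {"translation":[0,5.3,-8],"delta_rot":[0,-0.52,0],"jaw":3.4}
  ]
}}

```text
time: 41.0
tool_pos: [0.4918, 0.2714, 0.1471]
tool_rot: [0.003, -0.062, 0.998, 0.0]
contact_force: [0.5, -0.8, 0.0]
gripper_width: 0.402
grasp_force: 0.0
```

```bash
python3 - <<'E'
from h import *
f=grab_frame("wrist"); w=pts(f); z=w[...,2]
for P in((.467,.1612),(.460,.214),(.4525,.2667)):
    m=(np.hypot(w[...,0]-P[0],w[...,1]-P[1])<.009)&(z<.1)&(z>.02); print(P,m.sum(),np.percentile(z[m],[10,50,90]).round(4) if m.any() else "")
delta([.4525,.2667,.1],1.70)
E
```

```text
(0.467, 0.1612) 767 [0.0709 0.0719 0.0731]
(0.46, 0.214) 790 [0.078  0.0797 0.0813]
(0.4525, 0.2667) 662 [0.0465 0.0482 0.0501]
t41.0 tcp [0.4905 0.2711 0.1464] F [-0.1  1.8 -0.9] w 0.397 yaw_y 1.696 zax [ 0.005  0.    -1.   ] -> shift cm [3.85 0.04 4.62]
rot z tool -0.004
```

Lever 2 is up, but lever 3's paddle was bumped down to 0.072. I do lever 1 now, then re-seat the others from a shallow grasp.

Request:
{"name": "send_rows", "arguments": {
  "steps": [
    {"translation":[3.8,0,0],"delta_rot":[0,0,0],"jaw":3},
    {"translation":[3.8,0,2],"delta_rot":[0,0,0],"jaw":3},
    {"translation":[3.8,0,5],"delta_rot":[0,0,0],"jaw":3},
    {"translation":[3.8,0,5],"delta_rot":[0,0,0],"jaw":3},
    {"translation":[3.8,0,5],"delta_rot":[0,0,0],"jaw":3},
    {"translation":[3.8,0,5],"delta_rot":[0,0,0],"jaw":3},
    {"translation":[3.8,0,5],"delta_rot":[0,0,0],"jaw":3},
    {"translation":[3.8,0,5],"delta_rot":[0,0,0],"jaw":3}
  ]
}}

```text
time: 41.85
tool_pos: [0.4555, 0.2665, 0.097]
tool_rot: [0.001, -0.062, 0.998, 0.0]
contact_force: [-0.1, -0.2, -0.0]
gripper_width: 0.35
grasp_force: 0.0
```

```bash
python3 - <<'E'
from h import *
delta([.4525,.2667,.0475],1.70)
E
```

```text
t41.9 tcp [0.4555 0.2665 0.097 ] F [-0.1 -0.2 -0. ] w 0.35 yaw_y 1.694 zax [ 0.002  0.001 -1.   ] -> shift cm [0.3  0.06 4.95]
rot z tool -0.006
```

Request:
{"name": "send_rows", "arguments": {
  "steps": [
    {"translation":[0.2,0,2],"delta_rot":[0,0,0],"jaw":3},
    {"translation":[0.2,0,4],"delta_rot":[0,0,0],"jaw":3},
    {"translation":[0.2,0,4.8],"delta_rot":[0,0,0],"jaw":3},
    {"translation":[0.2,0,4.8],"delta_rot":[0,0,0],"jaw":3},
    {"translation":[0.2,0,4.8],"delta_rot":[0,0,0],"jaw":1.5},
    {"translation":[0.2,0,4.8],"delta_rot":[0,0,0],"jaw":1.5},
    {"translation":[0.2,0,4.8],"delta_rot":[0,0,0],"jaw":1.5},
    {"translation":[0.2,0,4.8],"delta_rot":[0,0,0],"jaw":1.5}
  ]
}}

```text
time: 42.65
tool_pos: [0.4525, 0.2673, 0.0484]
tool_rot: [0.0, -0.062, 0.998, 0.002]
contact_force: [-1.5, 5.7, -3.7]
gripper_width: 0.212
grasp_force: 58.6
```

Request:
{"name": "send_rows", "arguments": {
  "steps": [
    {"translation":[0,0,0],"delta_rot":[0,0,0],"jaw":1.5},
    {"translation":[0.1,0,-0.75],"delta_rot":[0,0.125,0],"jaw":1.5},
    {"translation":[0.1,0,-1.5],"delta_rot":[0,0.25,0],"jaw":1.5},
    {"translation":[0.1,0,-2.3],"delta_rot":[0,0.375,0],"jaw":1.5},
    {"translation":[-0.1,0,-3.1],"delta_rot":[0,0.5,0],"jaw":1.5},
    {"translation":[-0.1,0,-3.2],"delta_rot":[0,0.52,0],"jaw":1.5},
    {"translation":[-0.1,0,-3.2],"delta_rot":[0,0.52,0],"jaw":1.5},
    {"translation":[-0.1,0,-3.2],"delta_rot":[0,0.52,0],"jaw":1.5}
  ]
}}

```text
time: 43.45
tool_pos: [0.4544, 0.2676, 0.0791]
tool_rot: [-0.255, -0.06, 0.965, -0.014]
contact_force: [-0.3, 6.0, -7.7]
gripper_width: 0.216
grasp_force: 64.3
```

Request:
{"name": "send_rows", "arguments": {
  "steps": [
    {"translation":[0,0,0],"delta_rot":[0,0,0],"jaw":2.8},
    {"translation":[0,0,0],"delta_rot":[0,0,0],"jaw":2.8},
    {"translation":[0,0,0],"delta_rot":[0,0,0],"jaw":2.8},
    {"translation":[0,0,-4],"delta_rot":[0,0,0],"jaw":2.8},
    {"translation":[0,-2,-9],"delta_rot":[0,-0.15,0],"jaw":2.8},
    {"translation":[0,-5.3,-9],"delta_rot":[0,-0.3,0],"jaw":2.8},
    {"translation":[0,-5.3,-9],"delta_rot":[0,-0.45,0],"jaw":2.8},
    {"translation":[0,-5.3,-9],"delta_rot":[0,-0.52,0],"jaw":2.8}
  ]
}}

```text
time: 44.25
tool_pos: [0.5047, 0.2182, 0.1599]
tool_rot: [0.004, -0.061, 0.998, 0.0]
contact_force: [0.3, 0.1, 0.0]
gripper_width: 0.327
grasp_force: 0.0
```

```bash
cat >> h.py <<'E'
def levers():
    f=grab_frame("wrist"); w=pts(f); z=w[...,2]
    for P in((.467,.1612),(.460,.214),(.4525,.2667)):
        m=(np.hypot(w[...,0]-P[0],w[...,1]-P[1])<.009)&(z<.1)&(z>.02); print(P,m.sum(),np.percentile(z[m],[10,50,90]).round(4) if m.any() else "")
    return f
E
python3 - <<'E'
from h import *
cv2.imwrite("pics/w6.png",levers()["pixels"])
delta([.460,.214,.1],1.70)
E
```

```text
(0.467, 0.1612) 705 [0.0709 0.0719 0.073 ]
(0.46, 0.214) 709 [0.0738 0.0751 0.0763]
(0.4525, 0.2667) 747 [0.0777 0.0795 0.0812]
t44.3 tcp [0.5033 0.2184 0.1592] F [ 1.4  1.2 -0.1] w 0.327 yaw_y 1.694 zax [ 0.006  0.001 -1.   ] -> shift cm [4.39 0.09 5.9 ]
rot z tool -0.006
```

Request:
{"name": "send_rows", "arguments": {
  "steps": [
    {"translation":[4.3,0.1,0],"delta_rot":[0,0,0],"jaw":2.8},
    {"translation":[4.3,0.1,2],"delta_rot":[0,0,0],"jaw":2.8},
    {"translation":[4.3,0.1,5],"delta_rot":[0,0,0],"jaw":2.8},
    {"translation":[4.3,0.1,5],"delta_rot":[0,0,0],"jaw":2.8},
    {"translation":[4.3,0.1,5],"delta_rot":[0,0,0],"jaw":2.8},
    {"translation":[4.3,0.1,5],"delta_rot":[0,0,0],"jaw":2.8},
    {"translation":[4.3,0.1,5],"delta_rot":[0,0,0],"jaw":2.8},
    {"translation":[4.3,0.1,5],"delta_rot":[0,0,0],"jaw":2.8}
  ]
}}

```text
time: 45.1
tool_pos: [0.4626, 0.2149, 0.1091]
tool_rot: [0.001, -0.062, 0.998, 0.0]
contact_force: [-0.8, 0.7, -1.3]
gripper_width: 0.329
grasp_force: 0.0
```

```bash
python3 - <<'E'
from h import *
delta([.460,.214,.074],1.70)
E
```

```text
t45.1 tcp [0.4626 0.2149 0.1091] F [-0.8  0.7 -1.3] w 0.329 yaw_y 1.694 zax [ 0.002  0.001 -1.   ] -> shift cm [ 0.28 -0.06  3.51]
rot z tool -0.006
```

Request:
{"name": "send_rows", "arguments": {
  "steps": [
    {"translation":[0.2,-0.1,1.5],"delta_rot":[0,0,0],"jaw":2.8},
    {"translation":[0.2,-0.1,3],"delta_rot":[0,0,0],"jaw":2.8},
    {"translation":[0.2,-0.1,3.4],"delta_rot":[0,0,0],"jaw":2.8},
    {"translation":[0.2,-0.1,3.4],"delta_rot":[0,0,0],"jaw":2.8},
    {"translation":[0.2,-0.1,3.4],"delta_rot":[0,0,0],"jaw":1.5},
    {"translation":[0.2,-0.1,3.4],"delta_rot":[0,0,0],"jaw":1.5},
    {"translation":[0.2,-0.1,3.4],"delta_rot":[0,0,0],"jaw":1.5},
    {"translation":[0.2,-0.1,3.4],"delta_rot":[0,0,0],"jaw":1.5}
  ]
}}

```text
time: 45.9
tool_pos: [0.4592, 0.2138, 0.0735]
tool_rot: [-0.001, -0.062, 0.998, 0.0]
contact_force: [-2.7, 4.4, -4.1]
gripper_width: 0.216
grasp_force: 58.7
```

Request:
{"name": "send_rows", "arguments": {
  "steps": [
    {"translation":[0,0,0],"delta_rot":[0,0,0],"jaw":1.5},
    {"translation":[0,0,-0.3],"delta_rot":[0,0.05,0],"jaw":1.5},
    {"translation":[0,0,-0.6],"delta_rot":[0,0.1,0],"jaw":1.5},
    {"translation":[0,0,-0.8],"delta_rot":[0,0.12,0],"jaw":1.5},
    {"translation":[0,0,-0.8],"delta_rot":[0,0.12,0],"jaw":1.5},
    {"translation":[0,0,-0.8],"delta_rot":[0,0.12,0],"jaw":2.8},
    {"translation":[0,0,-0.8],"delta_rot":[0,0.12,0],"jaw":2.8},
    {"translation":[0,0,-0.8],"delta_rot":[0,0.12,0],"jaw":2.8}
  ]
}}

```text
time: 46.7
tool_pos: [0.4611, 0.2133, 0.0833]
tool_rot: [-0.058, -0.061, 0.996, -0.004]
contact_force: [-0.0, 1.4, -0.1]
gripper_width: 0.328
grasp_force: 0.0
```

Request:
{"name": "send_rows", "arguments": {
  "steps": [
    {"translation":[0,0,-3],"delta_rot":[0,0,0],"jaw":2.8},
    {"translation":[0,0,-7],"delta_rot":[0,0,0],"jaw":2.8},
    {"translation":[0,-2,-7],"delta_rot":[0,-0.12,0],"jaw":2.8},
    {"translation":[0,-5.3,-7],"delta_rot":[0,-0.12,0],"jaw":2.8},
    {"translation":[0,-5.3,-7],"delta_rot":[0,-0.12,0],"jaw":2.8},
    {"translation":[0,-5.3,-7],"delta_rot":[0,-0.12,0],"jaw":2.8},
    {"translation":[0,-5.3,-7],"delta_rot":[0,-0.12,0],"jaw":2.8},
    {"translation":[0,-5.3,-7],"delta_rot":[0,-0.12,0],"jaw":2.8}
  ]
}}

```text
time: 47.5
tool_pos: [0.4748, 0.1624, 0.1514]
tool_rot: [-0.0, -0.062, 0.998, 0.0]
contact_force: [-0.4, 0.7, 0.9]
gripper_width: 0.327
grasp_force: 0.0
```

```bash
python3 - <<'E'
from h import *
levers()
delta([.4673,.161,.1],1.70)
E
```

```text
(0.467, 0.1612) 631 [0.0708 0.0719 0.073 ]
(0.46, 0.214) 628 [0.078  0.0796 0.0813]
(0.4525, 0.2667) 660 [0.0779 0.0795 0.0811]
t47.5 tcp [0.4747 0.1624 0.1512] F [ 0.4 -0.1  0.4] w 0.327 yaw_y 1.695 zax [-0. -0. -1.] -> shift cm [ 0.75 -0.05  5.12]
rot z tool -0.005
```

Levers 1 and 2 are up. I re-seat lever 3 the same way.

Request:
{"name": "send_rows", "arguments": {
  "steps": [
    {"translation":[0.8,0,3],"delta_rot":[0,0,0],"jaw":2.8},
    {"translation":[0.8,-0.1,6],"delta_rot":[0,0,0],"jaw":2.8},
    {"translation":[0.8,-0.1,8],"delta_rot":[0,0,0],"jaw":2.8},
    {"translation":[0.8,-0.1,8],"delta_rot":[0,0,0],"jaw":2.8},
    {"translation":[0.8,-0.1,8],"delta_rot":[0,0,0],"jaw":1.5},
    {"translation":[0.8,-0.1,8],"delta_rot":[0,0,0],"jaw":1.5},
    {"translation":[0.8,-0.1,8],"delta_rot":[0,0,0],"jaw":1.5},
    {"translation":[0.8,-0.1,8],"delta_rot":[0,0,0],"jaw":1.5}
  ]
}}

```text
time: 48.35
tool_pos: [0.466, 0.1603, 0.0713]
tool_rot: [-0.001, -0.062, 0.998, 0.0]
contact_force: [-4.9, 3.3, -3.7]
gripper_width: 0.215
grasp_force: 59.2
```

Request:
{"name": "send_rows", "arguments": {
  "steps": [
    {"translation":[0,0,-0.3],"delta_rot":[0,0.05,0],"jaw":1.5},
    {"translation":[0,0,-0.6],"delta_rot":[0,0.1,0],"jaw":1.5},
    {"translation":[0,0,-0.9],"delta_rot":[0,0.15,0],"jaw":1.5},
    {"translation":[0,0,-1.1],"delta_rot":[0,0.17,0],"jaw":1.5},
    {"translation":[0,0,-1.1],"delta_rot":[0,0.17,0],"jaw":1.5},
    {"translation":[0,0,-1.1],"delta_rot":[0,0.17,0],"jaw":2.8},
    {"translation":[0,0,-1.1],"delta_rot":[0,0.17,0],"jaw":2.8},
    {"translation":[0,0,-1.1],"delta_rot":[0,0.17,0],"jaw":2.8}
  ]
}}

```text
time: 49.15
tool_pos: [0.4687, 0.1599, 0.0844]
tool_rot: [-0.083, -0.061, 0.995, -0.005]
contact_force: [0.4, -0.1, 0.6]
gripper_width: 0.326
grasp_force: 0.0
```

Request:
{"name": "send_rows", "arguments": {
  "steps": [
    {"translation":[0,0,-3],"delta_rot":[0,0,0],"jaw":2.8},
    {"translation":[0,0,-7],"delta_rot":[0,0,0],"jaw":2.8},
    {"translation":[0,0,-11],"delta_rot":[0,-0.15,0],"jaw":2.8},
    {"translation":[0,0,-13],"delta_rot":[0,-0.17,0],"jaw":2.8},
    {"translation":[0,0,-13],"delta_rot":[0,-0.17,0],"jaw":2.8},
    {"translation":[0,0,-13],"delta_rot":[0,-0.17,0],"jaw":2.8},
    {"translation":[0,0,-13],"delta_rot":[0,-0.17,0],"jaw":2.8},
    {"translation":[0,0,-13],"delta_rot":[0,-0.17,0],"jaw":2.8}
  ]
}}

```text
time: 49.95
tool_pos: [0.4878, 0.1623, 0.208]
tool_rot: [-0.002, -0.061, 0.998, -0.0]
contact_force: [0.1, -0.4, 0.4]
gripper_width: 0.325
grasp_force: 0.0
```

```bash
python3 - <<'E'
from h import *
levers()
f=stand(); w=pts(f); z=w[...,2]
for P in((.541,-.26),(.530,-.313),(.519,-.366)):
    m=(np.hypot(w[...,0]-P[0],w[...,1]-P[1])<.02)&(z>.066); print("pin",P,m.sum(),np.percentile(z[m],[50,90]).round(3),w[m].mean(0).round(4))
v,u=np.mgrid[:420,:560]
m=(u>270)&(u<360)&(v>170)&(v<260)&(z>.045)&(z<.075)
print("box",cv2.minAreaRect((w[m][:,:2]*1000).astype(np.float32)))
cv2.imwrite("pics/final.png",cv2.convertScaleAbs(cv2.resize(f["pixels"][110:260,100:460],None,fx=2.2,fy=2.2),alpha=1.6)); delta([.46,.16,.2])
E
```

```text
(0.467, 0.1612) 450 [0.0779 0.0798 0.0817]
(0.46, 0.214) 448 [0.0779 0.0796 0.0814]
(0.4525, 0.2667) 460 [0.0776 0.0796 0.0812]
tube px [392.4 198.7] 44 rect [[539.6, -259.0], [22.6, 22.2]] z [0.052 0.057 0.06 ]
tube px [412.3 202.7] 49 rect [[528.8, -311.9], [25.1, 20.5]] z [0.049 0.056 0.06 ]
tube px [431.8 207.3] 52 rect [[517.9, -365.2], [22.5, 21.9]] z [0.047 0.056 0.061]
base [ 529.4 -312.5] [162.6  75.5] 78.17
pin (0.541, -0.26) 30 [0.086 0.089] [ 0.5392 -0.2582  0.0834]
pin (0.53, -0.313) 30 [0.085 0.089] [ 0.5285 -0.3126  0.0819]
pin (0.519, -0.366) 32 [0.085 0.09 ] [ 0.5167 -0.3651  0.0823]
box ((523.3426513671875, -41.30482482910156), (189.32814025878906, 189.97120666503906), 6.366756439208984)
t50.0 tcp [0.4881 0.1624 0.2086] F [ 0.8 -0.   0. ] w 0.33 yaw_y 1.694 zax [-0.003 -0.001 -1.   ] -> shift cm [2.81 0.1  0.87]
```

View pics/final.png

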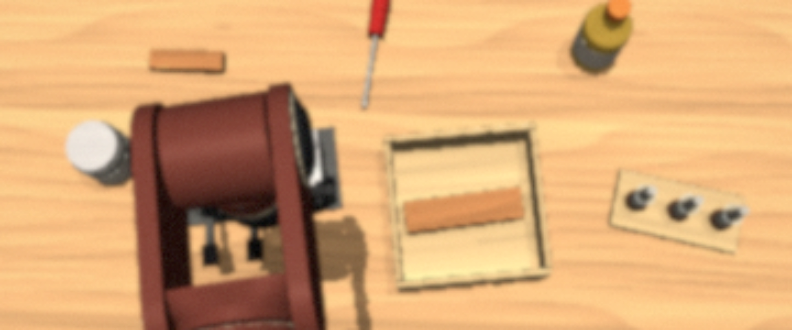

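The final view shows the box knocked about 3 cm aside, with the offcut still inside it at (463,208). The pins are home at (640,198), (684,207) and (727,216), the levers are up, and the tin, glue and screwdriver are where they were.

```bash
python3 -c "
from h import *
print(job_done())"
```

```text
the job is handed in; nothing more can be done
None
```

The job is handed in at about 50 s of the 210 s allowed: my last measurements show the offcut in the scrap box, all three pins fully home in the tubes, all levers up at their stops, and the glue bottle, screwdriver and tin undisturbed; no verdict was returned.

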